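# Set up the clean bench's instrument caddy

### The job

Start by disinfecting: press the dispenser's cap right down and let it spring back up. Next hook the empty white caddy's lip over the upper rail of the rack, near the middle, swing it down so that it hangs level and flat against the lower bar, and let go; then lift every instrument case out of the basket and lay them all in the hanging caddy, flat on its floor with the grip fin up. When all are in, press the dispenser's cap right down again and let it up; leave the bottle, the jar and the dish where they stand.

Things in the scene. Friction and masses are not known exactly. Their poses are not given: they have to be found in the camera images.
- pump_top (a point): centre of the top face of the dispenser's round grey press cap (38 mm across, 22 mm high), 190 mm above the bench when up; moves with the cap. The dispenser is a white plastic bottle, 68 mm across, with a blue band, fixed to the bench; a short look-only spout sticks out of the cap
- pump (a joint): travel of the press cap: 0 up, 0.012 m fully down; sprung, about 2.5 N to start and 7.6 N at the bottom; springs back by itself
- caddy: open white-painted steel caddy, 128 x 208 mm (x, y); floor 4 mm thick, walls 4 mm thick and 34 mm high. Origin: centre of its underside, z up. 0.45 kg, balanced near its grip fin. At the start it stands empty on the bench. A back plate on its +x wall, 120 mm wide (y), rises to z = 70 mm and carries the hook lip
- caddy_slot (a point): middle of the roof of the caddy's hook slot, at (75, 0, 66) mm in the caddy's frame; axes as the caddy. The lip reaches out from the back plate to x = 90 mm, then turns down 18 mm: a slot open downwards, 22 mm wide (x = 64 to 86 mm), 120 mm long (y)
- caddy_grip (a point): on the caddy's black grip fin, 12 mm under its top, at (0, 0, 83) mm in the caddy's frame; fin 12 mm thick (y), 70 mm long (x). With a thin wall in line (top at 44 mm) it splits the caddy into two compartments at +y and -y, each about 120 x 96 mm (x, y): room for two cases side by side, long sides along the caddy's y
- rack_rail (a point): top of the middle of the hanging rack's upper rail: level dark steel bar, 12 mm in diameter, 300 mm long along this frame's y, top 166 mm above the bench. x points away from the robot, z up. Hung home, the caddy is level on the rail's -x side, its x along this x, its slot point about 5 mm to -x of this point at the same height, its underside 100 mm above the bench
- rack: the rack, fixed: two grey posts 180 mm high and 300 mm apart (y) carry the upper rail and, 48 mm below it and 10 mm further to -x, a lower bar of 12 mm on which the hung caddy's back leans. Origin on the bench, 80 mm to -x of the rail; axes as rack_rail
- basket: low open dark steel basket fixed to the bench, 220 x 250 x 45 mm (x, y, z), walls and floor 5 mm; origin at the centre of its underside
- case1: closed steel instrument case, 46 x 76 x 26 mm (x, y, z), a black grip fin along the middle of its lid: 14 mm thick (x), 50 mm long (y), from 26 up to 62 mm. Origin: centre of its underside, z up. 0.13 kg. 3 or 4 cases are present, an absent one reads None. At the start they lie lid up in the basket, long side about along the basket's y, some 10 mm or more apart
- case2: another case, the same as case1
- case3: another case, the same as case1
- case4: another case, the same as case1
- amber_bottle: bystander: amber bottle with orange cap, 60 mm across, 120 mm high; origin under its centre. Leave alone
- culture_jar: bystander: glass jar with white cap, 72 mm across, 100 mm high; origin under its centre. Leave alone
- dish: bystander: round white dish with a lid, 90 mm across, 18 mm high; origin under its centre. Leave alone
There are look-alikes about, which are no part of the job. What is shaped like the case2 but red or yellow is not meant.

How it is judged:
By the outcome, as a careful person would: the job done as asked, in the order asked, and still so for the second after the job is handed in, with the robot touching nothing.
Of case1, case2, case3, case4 only 3 to 4 are there at a start; the rules pass over those that are not, and their reading is None.
At some moment in a run one of case1, case2, case3, case4 may be knocked a few centimetres aside while the robot is not near it.
Once in a run the grip may slacken for a moment while it holds something.
It also fails if it takes over 208 s, if anything falls off the work surface, if the arm or the gripper's body presses on something with over 40 N, if the wrist force passes 120 N, or if a joint passes its speed limit or range.

### The arm

A 7-joint arm with a two-finger parallel gripper is mounted at the origin on the work surface. World frame = base frame: x ahead of the robot, y to its left, z up, the work surface at z = 0. Lengths are in m, angles in degrees, forces in N, time in s.
With the tool pointing down it reaches from about 0.4 to 0.875 m from the base axis. Payload 4.4 kg.
Tool frame: the origin (TCP) lies on the centre line of the jaws, within the pads' length; the fingertips stand 8 mm ahead of it and the grasp point (between the pads) lies 11 mm behind it; z points along the fingers, y is the line along which they close (so a half turn about z gives the same grasp; the last joint's range is limited). The gripper opens to 85 mm and grips with 20 to 120 N. Pads are 22 mm wide; open, the fingers measure 114 mm over their backs; the gripper's body (76 mm by 85 mm) begins 54 mm behind the grasp point. The pads swing forward as they close: fully open they stand 13 mm farther back than shut.
Start: joints at [-69.316, 36.005, 2.206, 86.941, -1.547, 57.084, -1.146], TCP at [0.269, 0.592, 0.239] pointing down, gripper open.
Joint ranges: [-175.42, 175.42], [-21.48, 121.26], [-71.46, 75.88], [10.55, 141.38], [-63.04, 243.04], [13.31, 113.54], [-168.57, 168.57]. Speed limits (degrees/s): [147.25, 147.25, 180, 180, 180, 180, 180].

### API

Orientations are given as a 3x3 rotation matrix whose columns are the frame's x, y, z axes.
In Python, from cell import arm gives the robot as it stands.
- The arm moves only by the tool carry_out, never from a script. Its arguments are lists of equal length, an entry for each row: "travel": the shift along the tool's x, y, z each as a share of 0.25 m, from -1 to 1, a list of three; "rotation": the turn, a rotation vector about the tool's x, y, z each as a share of pi rad, from -1 to 1, a list of three; "grip": the finger opening in mm, from 0 to 85.4. In form: {"travel": [[dx, dy, dz], ...], "rotation": [[wx, wy, wz], ...], "grip": [grip, ...]}. A call has 1 to 10 rows; each row shifts and turns the commanded pose from where the row before left it, along the tool's axes as they then stand; what a row does not reach is not made up. A row lasts 1/8 s, in which the tool goes at most 62.5 mm and 10.7 degrees, less where a joint would pass 70% of its speed; a pose out of reach is approached as far as the arm can. A call with a number of a shift or a turn outside -1 to 1 is refused whole. A call with a gripper value outside its range is refused whole. The fingers move at their own pace and stop on an object; "newtons" is the grip in N (left out, the last holds). Time passes only in rows, so rows that do not move let the fingers close. It gives the time, the measured TCP pose, the force, the opening and the grip force at its end, in the units of the state.
- arm.sense(): the state, without advancing time (a new reading comes with each control period).
- arm.snapshot(name): name is "scene" or "top" or "wrist"; returns (picture, depth): 384x512x3 uint8, red, green, blue; 384x512 float32, m along the optical axis (not along the pixel's ray), 0 where there is no reading.
- arm.camera_model(name): a dict with "intrinsics" (3x3 intrinsics, pixels), "rvec" (rotation vector, rad) and "tvec" (3), from world to camera coordinates, as OpenCV has them. Camera axes: x right, y down, z forward; pixel columns grow to the right and rows downward; lengths in m; the calibration is good to about 2 mm. A picture is of the moment at which its call begins: read the wrist's pose just before it. camera_model takes no time and is no camera call; for the wrist camera it gives the pose at the moment of the call.
- arm.hand_in(): hands the job in; it is judged then, once.
Trained networks look in the newest picture that a camera, given by its name, has taken for a name from the list of things; names that differ only in an ending like _2 or _b are one class to them, and where a whole thing is asked for, a point or a joint stands for the part that bears it (a point fixed in the world has none). Each returns a list of dicts, best first, with "p" (0 to 1); they miss things now and then, are a little off and sometimes report something else, mostly with a low value. They report only what shows in the picture. A call takes as long as a camera call. They do not tell look-alikes from the thing itself.
- arm.cut_out(camera, target): "pixels" (384x512 bool, what is visible of it) and "rect" ([left, top, right, bottom] in pixels, round what is visible of it).
The state is a dict: "time_s": time; "joint_pos": joint angles; "joint_vel": joint speeds; "effort": joint torques, N m; "ee_pos": TCP position; "tool_rot": TCP orientation; "ft_force": force on the tool from outside, world axes, zero at the start; "ft_torque": the same for the moment, N m; "finger_gap": finger opening in m; "grasp_force": force on a finger pad.
Only numpy, scipy, OpenCV 4.12 (cv2) and the standard library are available. Lean on these libraries where they do the work, as an engineer would, in place of code of your own. Each camera call takes 0.05 s, during which the arm holds its last target. There are 200 camera calls.

## Working session

There is one attempt and no reset: what is moved stays moved. The work goes in short steps, Python scripts to look and compute and a tool call to move; the robot and the scene stay as the last step left them, time stands still between calls to the robot, and variables do not carry over. Pictures are saved under pics/ and viewed, at most 14 in all, crops included, and the job is handed in when it is done.

Besides the shell and the picture viewer there is one more tool, called after "Call:" by a JSON object that holds its "method" and its "body". carry_out: Moves the arm, as the interface text tells. Shift numbers are shares of 0.25 m and turn numbers shares of pi rad, none past 1 either way. Its arguments: {"type":"object","properties":{"travel":{"type":"array","items":{"type":"array","items":{"type":"number"}}},"rotation":{"type":"array","items":{"type":"array","items":{"type":"number"}}},"grip":{"type":"array","items":{"type":"number"}},"newtons":{"type":"number"}},"required":["travel","rotation","grip"]}

```bash
ls; mkdir -p pics
python3 - <<'E'
from cell import arm
import cv2,numpy as np
s=arm.sense();print({k:np.round(v,3).tolist() for k,v in s.items()})
ims=[]
for n in("scene","top"):
    p,d=arm.snapshot(n);np.savez(f"pics/{n}0.npz",p=p,d=d)
    cv2.imwrite(f"pics/{n}0.png",p[:,:,::-1])
    m=arm.camera_model(n);print(n,m)
    for t in("pump_top","caddy","rack","basket","case1","amber_bottle","culture_jar","dish"):
        for r in arm.cut_out(n,t): print(n,t,round(r["p"],2),r["rect"],int(r["pixels"].sum()))
E
```

```text
pics
{'time_s': 0.0, 'joint_pos': [-69.315, 36.057, 2.202, 86.998, -1.547, 57.085, -1.147], 'joint_vel': [-0.004, 0.105, -0.063, 0.024, 0.057, -0.032, 0.083], 'effort': [-0.0, -56.339, 1.226, -19.345, 0.011, 0.01, 0.0], 'ee_pos': [0.269, 0.591, 0.238], 'tool_rot': [[-0.91, 0.414, -0.001], [0.414, 0.91, -0.002], [-0.0, -0.002, -1.0]], 'ft_force': [-0.816, 0.232, -0.124], 'ft_torque': [-0.003, -0.032, 0.019], 'grasp_force': 0.0, 'finger_gap': 0.086}
scene {'intrinsics': array([[453.43912151,   0.        , 256.89548938],
       [  0.        , 453.43912151, 188.25063404],
       [  0.        ,   0.        ,   1.        ]]), 'rvec': array([ 0.6153061 ,  2.67739811, -1.12741099]), 'tvec': array([ 0.46216593, -0.10746503,  1.79527958])}
scene pump_top 0.69 [203.1, 172.5, 228.5, 185.2] 153
scene caddy 0.67 [234.4, 165.1, 298.9, 211.4] 1837
scene basket 0.94 [247.5, 211.4, 336.9, 292.1] 4083
scene basket 0.66 [244.3, 131.1, 262.2, 149.2] 288
scene case1 0.96 [313.4, 297.8, 343.8, 326.3] 528
scene case1 0.9 [296.5, 249.8, 320.8, 278.8] 384
scene case1 0.79 [261.7, 229.3, 281.6, 253.0] 357
scen
[... 636 characters left out ...]
21951502])}
top pump_top 0.77 [273.6, 128.1, 281.3, 150.8] 198
top pump_top 0.33 [201.2, 106.2, 220.3, 128.3] 410
top caddy 0.64 [262.9, 179.3, 318.5, 251.0] 3195
top rack 0.81 [308.8, 117.5, 432.2, 165.7] 1981
top case1 0.97 [123.1, 258.1, 147.7, 272.8] 413
top case1 0.89 [184.9, 262.4, 208.0, 291.6] 374
top case1 0.77 [103.4, 186.8, 132.5, 209.0] 426
top case1 0.72 [159.2, 198.5, 180.5, 215.2] 348
top case1 0.71 [193.6, 205.6, 220.8, 223.8] 342
top case1 0.68 [106.6, 138.7, 134.1, 163.1] 448
top case1 0.61 [199.7, 171.9, 226.2, 192.2] 408
top amber_bottle 0.89 [200.2, 105.9, 219.6, 126.5] 425
top culture_jar 0.91 [273.6, 93.4, 293.2, 128.2] 593
top dish 0.8 [366.5, 221.7, 396.4, 253.7] 702
```

View pics/scene0.png

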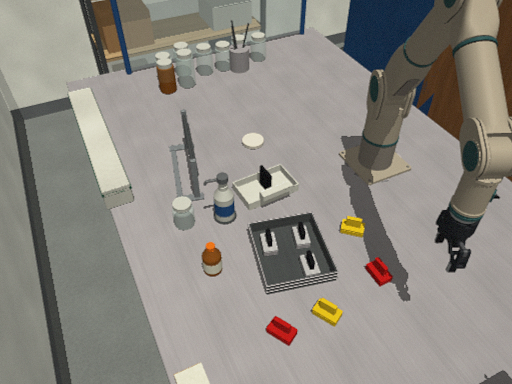

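View pics/top0.png

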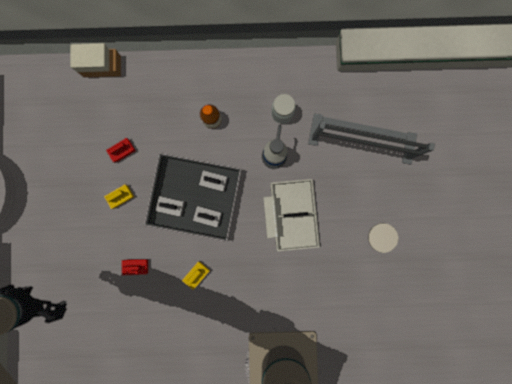

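The scene shows three white cases in the basket (top view near 213,181; 170,206; 207,215). The red and yellow ones outside it are decoys. The dispenser is at about (275,150), the caddy at (294,214) with its lip towards +y, and the rack rail runs from (318,122) to (428,150).

```bash
cat > h.py <<'E'
from cell import arm
import cv2,numpy as np
from scipy.spatial.transform import Rotation as Ro
def cloud(n,save=None,p=None,d=None):
    m=arm.camera_model(n)
    if p is None: p,d=arm.snapshot(n)
    if save: cv2.imwrite(f"pics/{save}.png",p[:,:,::-1])
    K=m["intrinsics"];R=cv2.Rodrigues(np.array(m["rvec"]))[0];t=np.array(m["tvec"]).ravel()
    v,u=np.mgrid[:384,:512]
    c=np.stack([(u-K[0,2])/K[0,0]*d,(v-K[1,2])/K[1,1]*d,d],-1)
    W=(c-t)@R; W[d<=0]=np.nan
    return p,W
def proj(n,X):
    m=arm.camera_model(n);return cv2.projectPoints(np.atleast_2d(np.float64(X)),np.array(m["rvec"]),np.array(m["tvec"]),m["intrinsics"],None)[0][:,0]
def rect(P):
    (c,s,a)=cv2.minAreaRect(np.float32(P[:,:2]*1000));return np.round(c,1),np.round(s,1),round(a,1)
def pca(P):
    c=P.mean(0);u,s,v=np.linalg.svd(P[:,:2]-c[:2],full_matrices=False);return c,v[0],np.degrees(np.arctan2(v[0][1],v[0][0]))
def Rdown(yaw): # yaw of tool y axis in world, deg
    a=np.radians(yaw);y=np.array([np.cos(a),np.sin(a),0]);z=np.array([0,0,-1.]);x=np.cross(y,z);return np.stack([x,y,z],1)
def go(p,R,cur=None):
    """print shift (tool shares), rotvec (shares) from the current or given pose"""
    s=arm.sense();p0,R0=(np.array(s["ee_pos"]),np.array(s["tool_rot"])) if cur is None else cur
    d=R0.T@(np.array(p)-p0)/.25;r=Ro.from_matrix(R0.T@R).as_rotvec()/np.pi
    print("shift",np.round(d,4),"rot",np.round(r,4),"rows>=",np.linalg.norm(d)/.25,np.linalg.norm(r)/.0594)
E
python3 - <<'E'
from h import *
from numpy import load
for n in("scene","top"):
    f=load(f"pics/{n}0.npz");p,W=cloud(n,p=f["p"],d=f["d"])
    z=W[...,2];print(n)
    def sel(x0,x1,y0,y1,z0,z1):
        with np.errstate(invalid='ignore'):
            k=(W[...,0]>x0)&(W[...,0]<x1)&(W[...,1]>y0)&(W[...,1]<y1)&(z>z0)&(z<z1)
        return W[k]
    if n=="top":
        for nm,(u0,v0,u1,v1) in dict(pump=(255,135,295,170),jar=(272,93,297,128),amber=(200,105,220,128),caddy=(262,178,320,252),rack=(305,112,434,165),basket=(143,150,246,242)).items():
            Q=W[v0:v1,u0:u1].reshape(-1,3);Q=Q[np.isfinite(Q[:,0])]
            print(nm,"z pct",np.round(np.percentile(Q[:,2],[5,50,90,98,99.8]),3))
            bands=dict(pump=[(.18,.2),(.1,.18)],jar=[(.09,.11)],amber=[(.11,.13)],caddy=[(.025,.04),(.06,.075),(.085,.1)],rack=[(.155,.172),(.105,.13),(.174,.19)],basket=[(.04,.05),(.055,.075)])[nm]
            for a,b in bands:
                P=Q[(Q[:,2]>a)&(Q[:,2]<b)]
                if len(P)>4: print("  ",a,b,len(P),rect(P),np.round(P.mean(0),3))
    P=sel(.3,.75,-.3,.5,-.01,.01);print("bench z",P[:,2].mean())
E
```

```text
scene
bench z -0.00024010040705963408
top
pump z pct [-0.003  0.004  0.188  0.193  0.195]
   0.18 0.2 169 (array([647.1,  11.4]), array([45.1, 36.9]), 26.2) [0.645 0.01  0.19 ]
   0.1 0.18 280 (array([642.6,   9.2]), array([63.8, 64.9]), 87.9) [0.633 0.012 0.122]
jar z pct [-0.002  0.073  0.102  0.105  0.183]
   0.09 0.11 372 (array([780.4, -19.7]), array([60.8, 61.8]), 30.7) [ 0.78 -0.02  0.1 ]
amber z pct [-0.001  0.082  0.119  0.123  0.125]
   0.11 0.13 76 (array([765.2, 202.6]), array([26.8, 26.2]), 35.7) [0.765 0.202 0.12 ]
caddy z pct [-0.002  0.004  0.069  0.092  0.098]
   0.025 0.04 275 (array([458.1, -45.9]), array([208.2, 128.5]), 3.6) [ 0.458 -0.062  0.034]
   0.06 0.075 403 (array([452.9,  29.1]), array([119.8,  29.9]), 3.6) [0.453 0.029 0.07 ]
   0.085 0.1 99 (array([457.9, -45.1]), array([11.7, 67.5]), 3.6) [ 0.458 -0.045  0.095]
rack z pct [-0.003  0.002  0.12   0.168  0.182]
   0.155 0.172 487 (array([ 663.9, -261.9]), array([311.2,  18.8]), 77.0) [ 0.665 -0.266  0.165]
   0.105 0.13 466 (array([ 659.8, -261.2]), array([312.7,  21. ]), 77.4) [ 0.656 -0.264  0.117]
   0.174 0.19 84 (array([ 664.2, -262.7]), array([313.3,  20.3]), 76.8) [ 0.662 -0.269  0.18 ]
basket z pct [-0.002  0.005  0.044  0.065  0.07 ]
   0.04 0.05 823 (array([521. , 261.3]), array([256.9, 226.4]), 77.5) [0.521 0.266 0.046]
   0.055 0.075 246 (array([510.2, 221.7]), array([128.1, 252.2]), 30.8) [0.508 0.251 0.067]
bench z 0.0015810104287046784
```

Call:
{"method": "carry_out", "body": {"travel": [[0,0,-0.014],[0,0,-0.014],[0,0,-0.014],[0,0,-0.014],[0,0,-0.014],[0,0,-0.014],[-0.2,0.112,0],[-0.2,0.112,0],[-0.2,0.112,0],[-0.2,0.112,0]], "rotation": [[0,0,0.0574],[0,0,0.0574],[0,0,0.0574],[0,0,0.0574],[0,0,0.0574],[0,0,0.0574],[0,0,0],[0,0,0],[0,0,0],[0,0,0]], "grip": [0,0,0,0,0,0,0,0,0,0]}}

```text
time_s: 2.15
ee_pos: [0.3941, 0.3976, 0.2605]
tool_rot: [[-0.062, 0.998, 0.0], [0.998, 0.062, 0.001], [0.0, 0.001, -1.0]]
ft_force: [-0.2, 0.6, 0.2]
finger_gap: -0.0
grasp_force: 0.0
```

Call:
{"method": "carry_out", "body": {"travel": [[-0.2,0.112,0],[-0.2,0.112,0],[-0.2,0.112,0],[-0.2,0.112,0],[-0.2,0.112,0],[-0.2,0.112,0],[-0.2,0.112,0],[0,0,0]], "rotation": [[0,0,0],[0,0,0],[0,0,0],[0,0,0],[0,0,0],[0,0,0],[0,0,0],[0,0,0]], "grip": [0,0,0,0,0,0,0,0]}}

```text
time_s: 3.15
ee_pos: [0.6126, 0.0551, 0.2605]
tool_rot: [[-0.053, 0.999, 0.002], [0.999, 0.053, -0.004], [-0.004, 0.002, -1.0]]
ft_force: [-0.4, 1.2, -0.3]
finger_gap: -0.0
grasp_force: 0.0
```

Run:
```python
from h import *
p,W=cloud("wrist","w1")
s=arm.sense();print(s["time_s"],s["ee_pos"],s["joint_pos"],s["finger_gap"])
go([.643,.0095,.21],Rdown(3.6))
with np.errstate(invalid='ignore'):
    k=(W[...,2]>.18)&(W[...,2]<.2)&(abs(W[...,0]-.643)<.05)&(abs(W[...,1])<.06)
P=W[k];print(len(P)); 
if len(P)>10: print(rect(P),P.mean(0))
print(proj("wrist",[.643,.0095,.19]))
```

```text
3.2 [0.61120656 0.05897741 0.26020313] [-20.80465     33.04221512  20.64286742  91.9722852  -13.12540708
  57.37993884   7.1573744 ] 0.00022988185783424657
shift [-0.2047  0.1156  0.201 ] rot [ 0.0001  0.0003 -0.0018] rows>= 1.2372037299883465 0.030976940119467868
1238
(array([660.2,   4. ]), array([26.9, 64.9]), 62.1) [0.65660406 0.00988632 0.18782327]
[[289.88582369 269.50332461]]
```

View pics/w1.png

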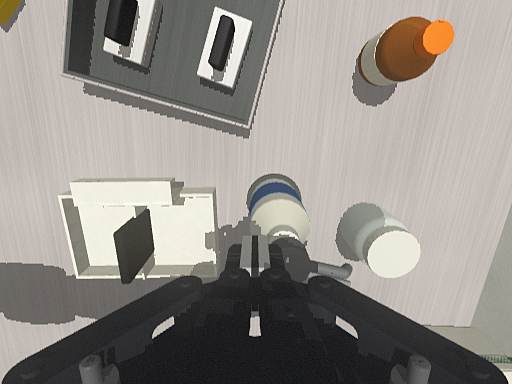

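The wrist view shows the cap just ahead of the fingers, partly hidden, with its spout towards +x at about (330,270). The caddy is at (138,235). Next I press the cap.

Call:
{"method": "carry_out", "body": {"travel": [[-0.1,0.058,0.05],[-0.105,0.058,0.05],[0,0,0.05],[0,0,0.05],[0,0,0],[0,0,0.03],[0,0,0.03],[0,0,0.03],[0,0,0.012],[0,0,0]], "rotation": [[0,0,0],[0,0,0],[0,0,0],[0,0,0],[0,0,0],[0,0,0],[0,0,0],[0,0,0],[0,0,0],[0,0,0]], "grip": [0,0,0,0,0,0,0,0,0,0]}}

```text
time_s: 4.45
ee_pos: [0.643, 0.0132, 0.1861]
tool_rot: [[-0.062, 0.998, 0.001], [0.998, 0.062, 0.001], [0.001, 0.001, -1.0]]
ft_force: [-3.0, 1.8, 9.3]
finger_gap: -0.0002
grasp_force: 4.8
```

Run:
```python
from h import *
s=arm.sense();print(s["time_s"],s["ee_pos"],s["ft_force"])
```

```text
4.45 [0.64301718 0.01321781 0.18611314] [-2.97431831  1.76100946  9.3415016 ]
```

Call:
{"method": "carry_out", "body": {"travel": [[0,0,0.01],[0,0,0],[0,0,-0.03],[0,0,-0.06],[0,0,-0.2],[0,0,0],[-0.047,-0.188,0],[-0.047,-0.188,0],[-0.047,-0.188,0],[-0.047,-0.189,0]], "rotation": [[0,0,0],[0,0,0],[0,0,0],[0,0,0],[0,0,0],[0,0,0],[0,0,0],[0,0,0],[0,0,0],[0,0,0]], "grip": [0,0,0,0,0,0,50,50,50,50]}}

```text
time_s: 5.7
ee_pos: [0.4556, -0.0467, 0.2542]
tool_rot: [[-0.062, 0.998, -0.001], [0.998, 0.062, -0.0], [-0.0, -0.001, -1.0]]
ft_force: [0.7, -1.0, 0.4]
finger_gap: 0.0501
grasp_force: 0.0
```

Call:
{"method": "carry_out", "body": {"travel": [[0,0,0],[0,0,0]], "rotation": [[0,0,0],[0,0,0]], "grip": [50,50]}}

```text
time_s: 5.95
ee_pos: [0.4583, -0.0459, 0.2548]
tool_rot: [[-0.062, 0.998, 0.001], [0.998, 0.062, 0.0], [-0.0, 0.001, -1.0]]
ft_force: [0.9, 0.3, 0.6]
finger_gap: 0.0502
grasp_force: 0.0
```

Run:
```python
from h import *
s=arm.sense();print(s["time_s"],s["ee_pos"],s["joint_pos"],s["finger_gap"])
go([.458,-.0453,.072],Rdown(3.6))
p,W=cloud("wrist","w2")
p,W=cloud("top")
Q=W[128:165,258:296].reshape(-1,3);P=Q[(Q[:,2]>.17)&(Q[:,2]<.21)];print("cap z",np.median(P[:,2]) if len(P) else 0, len(P),rect(P) if len(P)>5 else '')
```

```text
5.95 [ 0.45831465 -0.04594515  0.25479183] [-14.16597008  20.54010439  22.07207872 115.2884809  -10.57016764
  46.00786331  17.56291339] 0.05018349284798763
shift [ 0.0027 -0.0017  0.7312] rot [ 0.0003  0.     -0.0002] rows>= 2.9246918236093866 0.005835024321111909
cap z 0.18967690236771723 210 (array([659. ,  10.6]), array([34.9, 68.2]), 88.7)
```

View pics/w2.png

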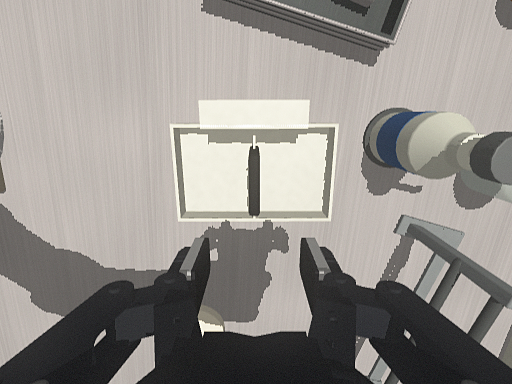

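The fin at (254,180) is centred between the jaws, and the cap is back up. I descend, grip and lift.

Call:
{"method": "carry_out", "body": {"travel": [[0,0,0.18],[0,0,0.18],[0,0,0.18],[0,0,0.12],[0,0,0.07],[0,0,0],[0,0,0],[0,0,0],[0,0,0],[0,0,0]], "rotation": [[0,0,0],[0,0,0],[0,0,0],[0,0,0],[0,0,0],[0,0,0],[0,0,0],[0,0,0],[0,0,0],[0,0,0]], "grip": [50,50,50,50,50,50,5,5,5,5], "newtons": 100}}

```text
time_s: 7.3
ee_pos: [0.4582, -0.046, 0.0733]
tool_rot: [[-0.062, 0.998, 0.002], [0.998, 0.062, 0.0], [0.0, 0.002, -1.0]]
ft_force: [-1.3, 0.5, 6.7]
finger_gap: 0.0104
grasp_force: 98.4
```

Call:
{"method": "carry_out", "body": {"travel": [[0,0,-0.04],[0,0,-0.1],[0,0,-0.18],[0,0,-0.18],[0,0,-0.1],[0,0,0]], "rotation": [[0,0,0],[0,0,0],[0,0,0],[0,0,0],[0,0,0],[0,0,0]], "grip": [5,5,5,5,5,5]}}

```text
time_s: 8.05
ee_pos: [0.4585, -0.046, 0.224]
tool_rot: [[-0.062, 0.998, 0.004], [0.998, 0.062, 0.0], [-0.0, 0.004, -1.0]]
ft_force: [-0.8, -0.1, -6.2]
finger_gap: 0.0106
grasp_force: 98.2
```

Run:
```python
from h import *
s=arm.sense();print(s["time_s"],s["ee_pos"],s["ft_force"],s["ft_torque"],s["finger_gap"],s["grasp_force"])
p,W=cloud("wrist","w3")
p,W=cloud("top","t3")
z=W[...,2]
Q=W[110:168,305:434].reshape(-1,3)
for a,b in((.157,.172),(.108,.125),(.174,.19)):
    P=Q[(Q[:,2]>a)&(Q[:,2]<b)];print(a,len(P),rect(P),pca(P))
```

```text
8.05 [ 0.45853773 -0.04599951  0.22395318] [-0.78912797 -0.05489503 -6.24222748] [-0.02169542 -0.03644    -0.01262583] 0.010606928239457972 98.18710327148438
0.157 477 (array([ 664.3, -261.9]), array([311.1,  19.2]), 76.9) (array([ 0.6647611 , -0.2661825 ,  0.16513939]), array([-0.22498535, -0.97436215]), np.float64(-103.00201694407528))
0.108 459 (array([ 659.6, -261.3]), array([312.7,  20.4]), 77.6) (array([ 0.65565986, -0.26309067,  0.11702473]), array([-0.22241754, -0.97495151]), np.float64(-102.85106643752971))
0.174 84 (array([ 663.8, -262.6]), array([312.5,  20.1]), 76.8) (array([ 0.66216731, -0.26906423,  0.17980668]), array([-0.2255837 , -0.97422379]), np.float64(-103.03720419464615))
```

View pics/w3.png

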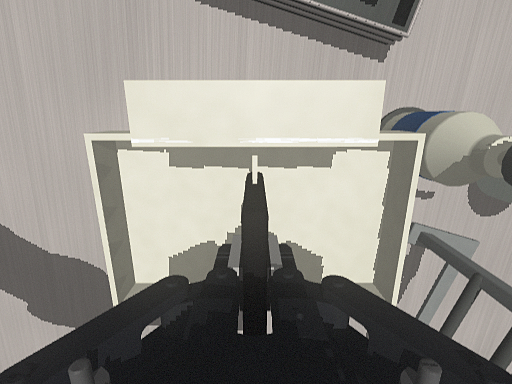

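The caddy is held firmly (gap 10.6 mm, about 98 N) and level, with its lip plate ahead at (255,110). I rotate it to the rack's yaw and move to staging.

Call:
{"method": "carry_out", "body": {"travel": [[0,0,0],[0,0,0],[0,0,0],[0,0,0],[0,0,0],[0,0,0],[0,0,0],[0,0,0],[0,0,0],[0,0,0]], "rotation": [[0,0,0.054],[0,0,0.054],[0,0,0.054],[0,0,0.054],[0,0,0.054],[0,0,0.054],[0,0,0.054],[0,0,0.054],[0,0,0.054],[0,0,0.054]], "grip": [5,5,5,5,5,5,5,5,5,5]}}

```text
time_s: 9.4
ee_pos: [0.4563, -0.0458, 0.2206]
tool_rot: [[0.998, -0.069, -0.004], [-0.069, -0.998, -0.0], [-0.004, 0.001, -1.0]]
ft_force: [0.4, -0.9, -4.4]
finger_gap: 0.0105
grasp_force: 98.1
```

Call:
{"method": "carry_out", "body": {"travel": [[0,0,0],[0,0,0],[0.109,0.164,0],[0.109,0.164,0],[0.109,0.164,0],[0.109,0.164,0],[0,0,0],[0,0,0]], "rotation": [[0,0,0.052],[0,0,0],[0,0,0],[0,0,0],[0,0,0],[0,0,0],[0,0,0],[0,0,0]], "grip": [5,5,5,5,5,5,5,5]}}

```text
time_s: 10.4
ee_pos: [0.526, -0.2297, 0.221]
tool_rot: [[0.975, -0.224, -0.003], [-0.224, -0.975, 0.002], [-0.003, -0.001, -1.0]]
ft_force: [-0.0, -0.2, -5.1]
finger_gap: 0.0107
grasp_force: 99.2
```

```bash
cat > m.py <<'E'
from h import *
def rel(name,save=None,t=-13):
    p,W=cloud(name,save);a=np.radians(t)
    ux=np.array([np.cos(a),np.sin(a)]);uy=np.array([-ux[1],ux[0]])
    X=W[...,:2]-np.array([.664,-.262]);return p,X@ux*1000,X@uy*1000,W[...,2]*1000
E
python3 - <<'E'
from m import *
s=arm.sense();print(s["time_s"],s["ee_pos"],s["tool_rot"],s["joint_pos"],s["finger_gap"])
for n in("top","wrist"):
    p,X,Y,Z=rel(n,n[0]+"4")
    with np.errstate(invalid='ignore'):
        k=(abs(Y)<120)&(Z>162)&(Z<172)&(abs(X)<12)
        print(n,"rail",k.sum(),np.percentile(X[k],[5,50,95]) if k.sum() else'')
        if k.sum(): print(np.polyfit(Y[k],X[k],1))
        k=(abs(Y)<100)&(X>-120)&(X<-20)&(Z>205)&(Z<235)
        if k.sum()>5:
            P=np.stack([X[k],Y[k],Z[k]],1);print("lip",k.sum(),np.percentile(P,[2,50,98],axis=0),rect(P/1000))
E
```

```text
10.4 [ 0.52601894 -0.22974108  0.22095624] [[ 0.97460494 -0.22391629 -0.0025909 ]
 [-0.22391145 -0.97460738  0.00203019]
 [-0.0029797  -0.0013985  -0.99999458]] [ -8.2149679   39.1681949   48.56438396 101.25791904 -34.83521294
  56.03566181 -48.51410982] 0.010720285274422677
top rail 321 [-2.76320388  2.00505723  7.63786966]
[5.23750058e-04 2.25012624e+00]
lip 463 [[-83.9095054  -41.41928799 208.45875456]
 [-68.14983592  15.07019115 217.80758379]
 [-54.40381441  61.61944758 222.27375199]] (array([-82.4,   6.4]), array([ 57.7, 113.3]), 0.0)
wrist rail 41 [-3.93136719 -3.65331169 -3.46888389]
[-1.71995934e-03 -3.73102550e+00]
lip 17074 [[-108.85867574  -56.92703974  216.72241396]
 [ -68.60030308    0.74422914  218.17958919]
 [ -54.57497967   58.13572866  219.76797237]] (array([-83. ,   0.5]), array([ 58. , 121.1]), 0.1)
```

View pics/w4.png

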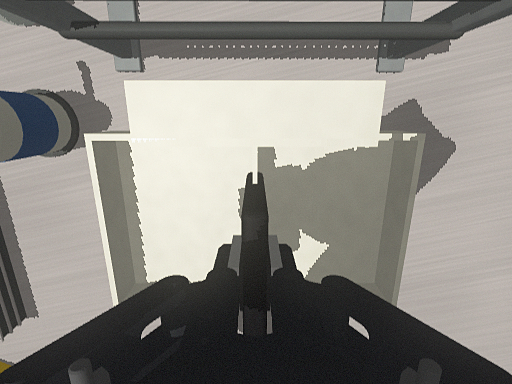

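The wrist view shows the lip edge at row 80, parallel to the rail at row 30. I refine the rail's axis with a circle fit.

Run:
```python
from m import *
from scipy.optimize import least_squares
for n in("top","wrist","scene"):
    p,X,Y,Z=rel(n)
    with np.errstate(invalid='ignore'):
        k=(abs(Y)<125)&(Z>150)&(Z<175)&(abs(X)<15)
    x,z=X[k],Z[k]
    r=least_squares(lambda q:np.hypot(x-q[0],z-q[1])-6,[0,160],loss="soft_l1")
    print(n,k.sum(),r.x,np.abs(r.fun).mean(),np.percentile(x,[5,95]),np.percentile(z,[5,95]))
    if k.sum()>50:print(np.polyfit(Y[k],X[k],1))
```

```text
top 373 [  3.04657243 160.87697073] 1.2548646296544481 [-2.85116028  7.66208923] [160.69188639 168.93161281]
[-1.42841340e-03  1.98977499e+00]
wrist 1158 [  2.69438196 161.54274027] 0.24040180431955996 [-3.62366795 -2.69618902] [159.2615266  163.33046705]
[-5.93254992e-04 -3.17992101e+00]
scene 141 [  4.12466118 158.88514016] 1.3746239393830506 [-1.01762     9.61051151] [157.64232504 167.52869082]
[-3.72978483e-04  4.39918021e+00]
```

Call:
{"method": "carry_out", "body": {"travel": [[0.08,0,-0.04],[0.08,0,0],[0.08,0,0],[0,0,0],[0,0,0],[0,0,0],[0.036,0,-0.008],[0.036,0,-0.008],[0,0,0],[0,0,0]], "rotation": [[0,0,0],[0,0,0],[0,0,0],[0,-0.033,0],[0,-0.034,0],[0,0,0],[0,0,0],[0,0,0],[0,0,0],[0,0,0]], "grip": [5,5,5,5,5,5,5,5,5,5]}}

```text
time_s: 11.9
ee_pos: [0.6031, -0.2481, 0.2326]
tool_rot: [[0.953, -0.225, -0.203], [-0.22, -0.974, 0.047], [-0.209, -0.0, -0.978]]
ft_force: [-0.3, 0.1, -4.6]
finger_gap: 0.0104
grasp_force: 100.6
```

```bash
cat > st.py <<'E'
from m import *
s=arm.sense();d=np.array(s["ee_pos"][:2])-[.664,-.262];a=np.radians(-13)
R=np.array(s["tool_rot"]);print(round(s["time_s"],2),"TCP X,Y,Z",np.round([(d@[np.cos(a),np.sin(a)])*1e3,(d@[-np.sin(a),np.cos(a)])*1e3,s["ee_pos"][2]*1e3],1),"F",np.round(s["ft_force"],1),"T",np.round(s["ft_torque"],2),"gap",round(s["finger_gap"]*1e3,1),s["grasp_force"],"tilt",np.round(np.degrees(np.arcsin(R[:2,2]@[np.cos(a),np.sin(a)])),2),"yaw",np.degrees(np.arctan2(R[1,1],R[0,1])),"q",np.round(s["joint_pos"]))
E
python3 - <<'E'
import st
from m import *
p,X,Y,Z=rel("wrist","w5");rel("scene","s5")
with np.errstate(invalid='ignore'):
    k=(abs(Y)<50)&(X>-100)&(X<40)&(Z>195)&(Z<260)
for x in range(-60,30,6):
    q=k&(X>x)&(X<x+6)
    if q.sum()>5:print(x,q.sum(),round(np.median(Z[q]),1),end="; ")
print(np.percentile(X[k],[99,99.8,100]))
E
```

```text
11.9 TCP X,Y,Z [-6.240e+01 -2.000e-01  2.326e+02] F [-0.3  0.1 -4.6] T [-0.07 -0.42 -0.03] gap 10.4 100.5909276008606 tilt -12.06 yaw -103.02611044200428 q [ -3.  51.  48.  75. -31.  80. -58.]
-60 550 252.6; -54 1155 248.0; -48 663 252.2; -42 388 249.9; -36 697 236.4; -30 538 244.3; -24 9 195.2; -12 286 217.4; -6 2636 217.0; 0 2760 215.8; 6 2871 214.5; 12 2984 213.2; 18 2378 212.1; [22.2727045  22.41953381 22.57377783]
```

View pics/w5.png

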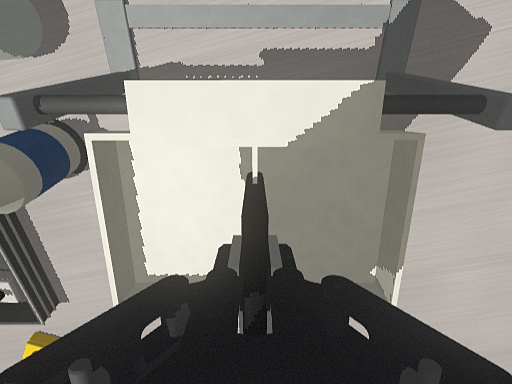

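Call:
{"method": "carry_out", "body": {"travel": [[0.009,0,0.05],[0.01,0,0.053],[0.01,0,0.053],[0,0,0],[0,0,0]], "rotation": [[0,0,0],[0,0,0],[0,0,0],[0,0,0],[0,0,0]], "grip": [5,5,5,5,5]}}

```text
time_s: 12.62
ee_pos: [0.6025, -0.248, 0.1929]
tool_rot: [[0.953, -0.225, -0.204], [-0.22, -0.974, 0.047], [-0.209, 0.0, -0.978]]
ft_force: [0.6, 0.6, -5.5]
finger_gap: 0.0103
grasp_force: 100.4
```

Call:
{"method": "carry_out", "body": {"travel": [[0.0017,0,0.008],[0,0,0],[0.0017,0,0.008],[0,0,0]], "rotation": [[0,0,0],[0,0,0],[0,0,0],[0,0,0]], "grip": [5,5,5,5]}}

```text
time_s: 13.12
ee_pos: [0.6023, -0.2477, 0.1885]
tool_rot: [[0.953, -0.225, -0.204], [-0.22, -0.974, 0.047], [-0.209, -0.0, -0.978]]
ft_force: [-0.2, 0.2, -4.8]
finger_gap: 0.0102
grasp_force: 100.4
```

```bash
python3 st.py
```

```text
13.12 TCP X,Y,Z [-6.330e+01  1.000e-01  1.885e+02] F [-0.2  0.2 -4.8] T [-0.1  -0.43  0.01] gap 10.2 100.42571783065796 tilt -12.07 yaw -103.00818155781305 q [ -3.  53.  47.  78. -32.  76. -57.]
```

Call:
{"method": "carry_out", "body": {"travel": [[0.0008,0,0.004],[0,0,0],[0.0008,0,0.004],[0,0,0]], "rotation": [[0,0,0],[0,0,0],[0,0,0],[0,0,0]], "grip": [5,5,5,5]}}

```text
time_s: 13.62
ee_pos: [0.6023, -0.2479, 0.1875]
tool_rot: [[0.953, -0.225, -0.203], [-0.22, -0.974, 0.047], [-0.209, -0.0, -0.978]]
ft_force: [-2.0, 2.5, 1.2]
finger_gap: 0.0105
grasp_force: 101.6
```

```bash
python3 st.py
```

```text
13.62 TCP X,Y,Z [-6.330e+01 -1.000e-01  1.875e+02] F [-2.   2.5  1.2] T [ 0.13 -0.06 -0.04] gap 10.5 101.5709137916565 tilt -12.04 yaw -103.00870761201544 q [ -3.  53.  47.  78. -33.  76. -57.]
```

Call:
{"method": "carry_out", "body": {"travel": [[-0.01,0,-0.006],[-0.01,0,0],[0,0,0],[-0.0027,0,0.016],[0,0,0],[-0.0024,0,0.0158],[0,0,0],[-0.0023,0,0.016],[0,0,0],[0,0,0]], "rotation": [[0,0,0],[0,0,0],[0,0,0],[0,0.0167,0],[0,0,0],[0,0.0167,0],[0,0,0],[0,0.0167,0],[0,0,0],[0,0,0]], "grip": [5,5,5,5,5,5,5,5,5,5]}}

```text
time_s: 14.88
ee_pos: [0.5945, -0.2459, 0.1777]
tool_rot: [[0.973, -0.225, -0.053], [-0.224, -0.974, 0.012], [-0.055, -0.0, -0.999]]
ft_force: [-0.5, 1.1, -3.6]
finger_gap: 0.0108
grasp_force: 100.7
```

```bash
python3 st.py
```

```text
14.88 TCP X,Y,Z [-7.130e+01  1.000e-01  1.777e+02] F [-0.5  1.1 -3.6] T [ 0.04  0.15 -0.09] gap 10.8 100.70969581604004 tilt -3.13 yaw -102.98306827753422 q [ -5.  49.  46.  89. -37.  62. -52.]
```

Call:
{"method": "carry_out", "body": {"travel": [[-0.005,0,0.008],[0,0,0],[-0.005,0,0.008],[0,0,0],[0,0,0]], "rotation": [[0,0.0087,0],[0,0,0],[0,0.0087,0],[0,0,0],[0,0,0]], "grip": [5,5,5,5,5]}}

```text
time_s: 15.5
ee_pos: [0.5913, -0.2454, 0.1737]
tool_rot: [[0.974, -0.225, -0.001], [-0.225, -0.974, 0.0], [-0.001, -0.0, -1.0]]
ft_force: [-3.4, 0.9, -2.5]
finger_gap: 0.0104
grasp_force: 100.8
```

```bash
python3 st.py
```

```text
15.5 TCP X,Y,Z [-74.6  -0.2 173.7] F [-3.4  0.9 -2.5] T [0.18 0.86 0.03] gap 10.4 100.81617593765259 tilt -0.03 yaw -103.00326476669926 q [ -5.  47.  45.  93. -38.  57. -50.]
```

Call:
{"method": "carry_out", "body": {"travel": [[0,0,0.003],[0,0,0],[0,0,0],[0,0,0],[0,0,0],[0,0,-0.1],[0,0,-0.15],[0,0,-0.2],[0,0,-0.1],[0,0,0]], "rotation": [[0,0,0],[0,0,0],[0,0,0],[0,0,0],[0,0,0],[0,0,0],[0,0,0],[0,0,0],[0,0,0],[0,0,0]], "grip": [5,5,16,24,36,36,36,36,36,36]}}

```text
time_s: 16.75
ee_pos: [0.5925, -0.2463, 0.3129]
tool_rot: [[0.974, -0.225, 0.006], [-0.225, -0.974, -0.002], [0.006, 0.001, -1.0]]
ft_force: [0.1, -0.5, 0.2]
finger_gap: 0.0362
grasp_force: 0.0
```

```bash
cat > cad.py <<'E'
from m import *
def caddy(n,save=None):
    p,X,Y,Z=rel(n,save)
    out={}
    with np.errstate(invalid='ignore'):
        for nm,k in dict(lip=(abs(Y)<58)&(X>-35)&(X<20)&(Z>167)&(Z<178),floor=(abs(Y)<95)&(abs(Y)>10)&(X>-132)&(X<-25)&(Z>97)&(Z<112),fin=(abs(Y)<10)&(X>-125)&(X<-40)&(Z>188)&(Z<200),walls=(abs(Y)<110)&(X>-155)&(X<-20)&(Z>130)&(Z<139)).items():
            P=np.stack([X[k],Y[k],Z[k]],1)
            if len(P)>20:
                c=np.linalg.lstsq(np.c_[P[:,:2],np.ones(len(P))],P[:,2],rcond=None)[0]
                print(n,nm,len(P),np.round(P.mean(0),1),"slope deg",np.round(np.degrees(c[:2]),2),rect(P/1000))
E
python3 - <<'E'
import st
from cad import *
caddy("top","t6");caddy("wrist","w6");caddy("scene")
E
```

```text
16.75 TCP X,Y,Z [-73.2  -0.8 312.9] F [ 0.1 -0.5  0.2] T [-0.04  0.02 -0.01] gap 36.2 0.0 tilt 0.37 yaw -102.9949657388392 q [ -7.  39.  51.  84. -32.  71. -56.]
top lip 270 [  0.5  18.  170.5] slope deg [-1.36 -0.06] (array([-2.6,  8.7]), array([97.2, 32. ]), 89.4)
top floor 1160 [-76.8  47.1 104.5] slope deg [ 0.07 -0.06] (array([-78.5,  19.8]), array([150.4, 106.9]), 90.0)
top fin 94 [-80.1   3.3 194.3] slope deg [  0.14 -10.41] (array([-81.3,   2.1]), array([60.2, 13. ]), 1.0)
top walls 134 [-98.4  72.8 134.3] slope deg [ 0.46 -0.45] (array([-80.8,  54.5]), array([103.2, 121.1]), 89.9)
wrist lip 4034 [-2.400e+00  1.000e-01  1.707e+02] slope deg [ 0.07 -0.02] (array([-2.6,  0. ]), array([ 29.2, 115.9]), 0.0)
wrist floor 11374 [-76.2  -0.  104.6] slope deg [ 0.08 -0.03] (array([-78.7,  -0. ]), array([190. , 106.5]), 90.0)
wrist fin 865 [-75.   -1.  195.1] slope deg [-0.37  0.5 ] (array([-76.8,  -1.3]), array([11.2, 68.9]), 89.7)
wrist walls 1686 [-103.2   -1.5  133.9] slope deg [ 0.17 -0.02] (array([-81. ,  -0.9]), array([121.5, 208.6]), 0.0)
scene lip 120 [ -0.6   3.1 169.5] slope deg [-1.53  0.34] (array([-0.6,  0.2]), array([115.2,  29.3]), 89.4)
scene floor 328 [-76.3  18.5 102.5] slope deg [-0.13  0.02] (array([-78.4, -12.1]), array([106.1, 165.3]), 0.0)
scene fin 50 [-75.    2.9 191.9] slope deg [0.62 1.74] (array([-75.2,  -0. ]), array([19.4, 66.1]), 89.9)
scene walls 163 [-89.4   8.6 133.4] slope deg [-0.28 -0.05] (array([-79.9,   2.6]), array([213.3, 119.6]), 90.0)
```

View pics/w6.png

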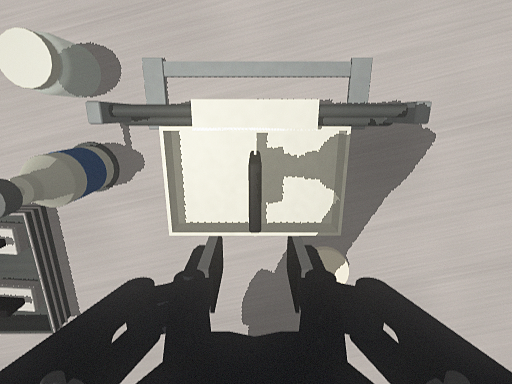

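The caddy hangs level: lip 170.6 mm, floor 104.6 mm, slopes under 0.2°. The wrist view shows it centred over the rail at (255,115). Next, the cases.

```bash
cat > cases.py <<'E'
from h import *
def cases(n,save=None,pr=True):
    p,W=cloud(n,save);z=W[...,2];a=np.radians(-12.5)
    B=(W[...,:2]-[.521,.2613])@np.array([[np.cos(a),-np.sin(a)],[np.sin(a),np.cos(a)]])
    with np.errstate(invalid='ignore'):
        k=(z>.054)&(z<.078)&(abs(B[...,0])<.104)&(abs(B[...,1])<.119)
        lid=(z>.022)&(z<.040)&(abs(B[...,0])<.104)&(abs(B[...,1])<.119)
    nn,L=cv2.connectedComponents(k.astype(np.uint8));out=[]
    for i in range(1,nn):
        P=W[L==i]
        if len(P)<15: continue
        c,s,an=rect(P);col=p[L==i].mean(0)
        yaw=pca(P)[2]%180
        Q=W[lid];Q=Q[np.hypot(*(Q[:,:2]-c/1000).T)<.046]
        print(n,len(P),"fin c",c,"size",s,"long yaw",round(yaw,1),"z",round(P[:,2].mean(),4),"col",col.round(),"lid",rect(Q) if len(Q)>20 else'',round(np.median(Q[:,2]),4) if len(Q) else '')
    return out
E
python3 - <<'E'
from cases import *
cases("top");cases("scene")
E
```

```text
top 82 fin c [568.8 201.1] size [50. 14.] long yaw 73.7 z 0.0666 col [49. 48. 47.] lid (array([568.9, 201. ]), array([75.8, 46.1]), 73.5) 0.0316
top 81 fin c [494.4 334.8] size [49.1 13.8] long yaw 76.6 z 0.0671 col [53. 51. 50.] lid (array([494.3, 334.8]), array([76.4, 45.6]), 75.9) 0.0316
top 80 fin c [459.9 221.2] size [50.1 13.9] long yaw 73.2 z 0.0668 col [52. 50. 49.] lid (array([459.7, 221. ]), array([76. , 45.9]), 72.8) 0.0316
scene 65 fin c [462.  221.3] size [48.3 13.7] long yaw 72.7 z 0.064 col [25. 25. 26.] lid (array([461.8, 221.6]), array([78.5, 45.9]), 73.4) 0.0295
scene 65 fin c [570.9 202.9] size [50.7 14.6] long yaw 73.8 z 0.0647 col [26. 26. 27.] lid (array([570.9, 201. ]), array([78.8, 45.3]), 74.0) 0.0298
scene 81 fin c [497.1 335.1] size [52.6 15. ] long yaw 76.4 z 0.0637 col [25. 26. 26.] lid (array([496.2, 335.8]), array([76.2, 47.1]), 75.0) 0.03
```

Call:
{"method": "carry_out", "body": {"travel": [[0,0,0],[0,0,0],[0,0,0],[0,0,0],[0,0,0],[0,0,0],[0,0,0],[0,0,0],[0,0,0]], "rotation": [[0,0,-0.0535],[0,0,-0.0535],[0,0,-0.0535],[0,0,-0.0535],[0,0,-0.0535],[0,0,-0.0535],[0,0,-0.0535],[0,0,-0.0535],[0,0,-0.053]], "grip": [30,30,30,30,30,30,30,30,30]}}

```text
time_s: 18.12
ee_pos: [0.5911, -0.2451, 0.3093]
tool_rot: [[0.278, 0.961, -0.0], [0.961, -0.278, 0.0], [0.0, -0.0, -1.0]]
ft_force: [-0.1, -0.0, -0.0]
finger_gap: 0.0298
grasp_force: 0.0
```

Call:
{"method": "carry_out", "body": {"travel": [[0.211,-0.0745,0],[0.211,-0.0745,0],[0.211,-0.0745,0],[0.211,-0.0745,0],[0.211,-0.0745,0],[0.211,-0.0745,0],[0.211,-0.0745,0],[0.211,-0.0745,0],[0,0,0],[0,0,0]], "rotation": [[0,0,0],[0,0,0],[0,0,0],[0,0,0],[0,0,0],[0,0,0],[0,0,0],[0,0,0],[0,0,0],[0,0,0]], "grip": [30,30,30,30,30,30,30,30,30,30]}}

```text
time_s: 19.38
ee_pos: [0.5676, 0.201, 0.3094]
tool_rot: [[0.283, 0.959, 0.0], [0.959, -0.283, -0.002], [-0.002, 0.001, -1.0]]
ft_force: [0.5, -0.3, -0.3]
finger_gap: 0.0301
grasp_force: 0.0
```

Run:
```python
from cases import *
cases("top");cases("wrist")
s=arm.sense();print(s["ee_pos"],s["joint_pos"])
go([.5688,.2011,.043],Rdown(-16.4))
```

```text
top 81 fin c [568.7 201. ] size [49.6 13.6] long yaw 72.7 z 0.0664 col [49. 48. 47.] lid (array([568.8, 201. ]), array([75.8, 46. ]), 73.6) 0.0314
top 81 fin c [459.9 221.4] size [50.3 13.9] long yaw 73.2 z 0.0672 col [48. 47. 46.] lid (array([459.3, 219.5]), array([72.1, 45.7]), 73.3) 0.0315
wrist 553 fin c [494.  331.9] size [49.8 14.4] long yaw 75.9 z 0.066 col [71. 69. 68.] lid (array([493.7, 331.9]), array([75.9, 46.3]), 75.7) 0.0317
wrist 364 fin c [568.2 198.5] size [48.9 13.7] long yaw 73.9 z 0.0671 col [68. 67. 65.] lid (array([568. , 197.6]), array([76.2, 45.9]), 73.7) 0.0317
wrist 427 fin c [459.4 218.5] size [49.1 14.5] long yaw 73.2 z 0.066 col [69. 67. 65.] lid (array([459. , 218.3]), array([75.6, 46.5]), 72.9) 0.0317
[0.56804849 0.19972392 0.31002847] [-38.80169985  30.09778259  26.99043111  90.16000216 -14.64956549
  63.25766582 -24.89077037]
shift [ 7.4000e-03 -2.0000e-04  1.0681e+00] rot [ 0.0005  0.0004 -0.0009] rows>= 4.272529111006692 0.018840156418228414
```

Call:
{"method": "carry_out", "body": {"travel": [[0.005,0,0.2],[0,0,0.2],[0,0,0.2],[0,0,0.2],[0,0,0.15],[0,0,0.08],[0,0,0.036],[0,0,0],[0,0,0],[0,0,0]], "rotation": [[0,0,0],[0,0,0],[0,0,0],[0,0,0],[0,0,0],[0,0,0],[0,0,0],[0,0,0],[0,0,0],[0,0,0]], "grip": [30,30,30,30,30,30,30,30,5,5], "newtons": 80}}

```text
time_s: 20.72
ee_pos: [0.57, 0.2029, 0.0454]
tool_rot: [[0.283, 0.959, 0.004], [0.959, -0.283, 0.001], [0.002, 0.004, -1.0]]
ft_force: [0.3, -0.7, 4.8]
finger_gap: 0.0127
grasp_force: 78.6
```

Call:
{"method": "carry_out", "body": {"travel": [[0,0,0],[0,0,-0.04],[0,0,-0.12],[0,0,-0.2],[0,0,-0.2],[0,0,-0.2],[0,0,-0.15],[0,0,0]], "rotation": [[0,0,0],[0,0,0],[0,0,0],[0,0,0],[0,0,0],[0,0,0],[0,0,0],[0,0,0]], "grip": [5,5,5,5,5,5,5,5]}}

```text
time_s: 21.72
ee_pos: [0.5697, 0.2032, 0.2749]
tool_rot: [[0.283, 0.959, 0.007], [0.959, -0.283, 0.002], [0.004, 0.006, -1.0]]
ft_force: [0.5, -0.0, -2.8]
finger_gap: 0.0126
grasp_force: 78.2
```

```bash
cat > held.py <<'E'
from h import *
def held(save=None):
    """held case in tool frame from wrist depth: lid level and outline"""
    p,W=cloud("wrist",save);s=arm.sense();T=(W-np.array(s["ee_pos"]))@np.array(s["tool_rot"])*1000
    with np.errstate(invalid='ignore'):
        k=(abs(T[...,0])<55)&(abs(T[...,1])<40)&(T[...,2]>9)&(T[...,2]<60)
    P=T[k];h,e=np.histogram(P[:,2],np.arange(8,62,2));print("held hist",dict(zip(e[:-1].astype(int),h)))
    print("gap",s["finger_gap"],"F",s["ft_force"],"pos",s["ee_pos"],s["grasp_force"])
    m=(P[:,2]>9)&(P[:,2]<20)
    if m.sum()>20:
        print(rect(P[m]/1000),np.percentile(P[m],[1,50,99],axis=0).round(1))
E
python3 -c "
from held import *
held('w7')
from cases import *
cases('top')"
```

```text
held hist {np.int64(8): np.int64(45), np.int64(10): np.int64(2786), np.int64(12): np.int64(638), np.int64(14): np.int64(79), np.int64(16): np.int64(8), np.int64(18): np.int64(91), np.int64(20): np.int64(82), np.int64(22): np.int64(60), np.int64(24): np.int64(64), np.int64(26): np.int64(59), np.int64(28): np.int64(45), np.int64(30): np.int64(48), np.int64(32): np.int64(65), np.int64(34): np.int64(2), np.int64(36): np.int64(0), np.int64(38): np.int64(0), np.int64(40): np.int64(0), np.int64(42): np.int64(0), np.int64(44): np.int64(0), np.int64(46): np.int64(0), np.int64(48): np.int64(0), np.int64(50): np.int64(0), np.int64(52): np.int64(0), np.int64(54): np.int64(0), np.int64(56): np.int64(0), np.int64(58): np.int64(0)}
gap 0.012591573021547646 F [ 0.18282869  1.08605221 -2.31655432] pos [0.56830542 0.20306122 0.27257254] 78.22171568870544
(array([15.7,  1.1]), array([36.7, 46.3]), 0.3) [[  0.8 -21.4   9.9]
 [ 22.5   0.8  11.4]
 [ 33.8  23.6  19.4]]
top 77 fin c [459.4 219.6] size [47.4 13.9] long yaw 73.2 z 0.0668 col [48. 47. 46.] lid (array([459.2, 219.9]), array([73.2, 46. ]), 73.2) 0.0318
```

View pics/w7.png

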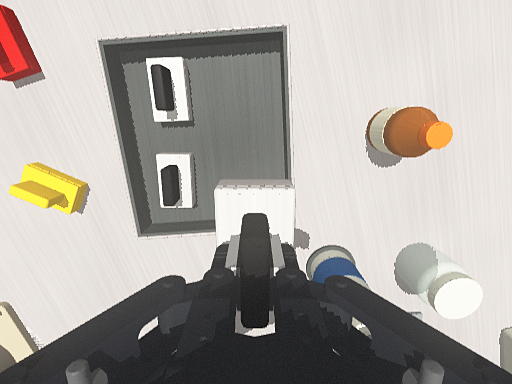

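Case 1 is held level and centred (front edge near row 185). Two cases remain in the basket. I carry this one to the caddy's -y compartment.

Call:
{"method": "carry_out", "body": {"travel": [[0,0,0],[-0.2137,0.053,0],[-0.2137,0.053,0],[-0.2137,0.053,0],[-0.2137,0.053,0],[-0.2137,0.053,0],[-0.2137,0.053,0],[-0.2137,0.053,0],[-0.2137,0.053,0],[-0.2137,0.053,0]], "rotation": [[0,0,-0.019],[0,0,0],[0,0,0],[0,0,0],[0,0,0],[0,0,0],[0,0,0],[0,0,0],[0,0,0],[0,0,0]], "grip": [5,5,5,5,5,5,5,5,5,5]}}

```text
time_s: 23.08
ee_pos: [0.5752, -0.2933, 0.2692]
tool_rot: [[0.225, 0.974, -0.002], [0.974, -0.225, 0.002], [0.001, -0.003, -1.0]]
ft_force: [0.6, -0.7, -1.1]
finger_gap: 0.0124
grasp_force: 78.2
```

Call:
{"method": "carry_out", "body": {"travel": [[0,0,0],[0,0,0],[0,0,0]], "rotation": [[0,0,0],[0,0,0],[0,0,0]], "grip": [5,5,5]}}

```text
time_s: 23.45
ee_pos: [0.5765, -0.2903, 0.2705]
tool_rot: [[0.223, 0.975, 0.0], [0.975, -0.223, 0.002], [0.002, -0.0, -1.0]]
ft_force: [-0.0, 1.5, -0.9]
finger_gap: 0.0127
grasp_force: 78.3
```

```bash
python3 -c "
from held import *
held('w8')
import st
go([.5763,-.2925,.147],Rdown(-13))
"
```

```text
held hist {np.int64(8): np.int64(16), np.int64(10): np.int64(17), np.int64(12): np.int64(1570), np.int64(14): np.int64(1860), np.int64(16): np.int64(101), np.int64(18): np.int64(26), np.int64(20): np.int64(50), np.int64(22): np.int64(110), np.int64(24): np.int64(65), np.int64(26): np.int64(67), np.int64(28): np.int64(43), np.int64(30): np.int64(52), np.int64(32): np.int64(58), np.int64(34): np.int64(51), np.int64(36): np.int64(17), np.int64(38): np.int64(0), np.int64(40): np.int64(0), np.int64(42): np.int64(0), np.int64(44): np.int64(0), np.int64(46): np.int64(0), np.int64(48): np.int64(0), np.int64(50): np.int64(0), np.int64(52): np.int64(0), np.int64(54): np.int64(0), np.int64(56): np.int64(0), np.int64(58): np.int64(0)}
gap 0.012887634575406412 F [-0.11703278  0.10410759 -0.6720663 ] pos [ 0.57659933 -0.29043598  0.27083293] 78.29978585243225
(array([15.4, -0.5]), array([46.1, 36.8]), 89.7) [[  0.5 -23.   12.2]
 [ 21.7  -0.8  14.1]
 [ 33.4  21.9  17.8]]
23.5 TCP X,Y,Z [-78.8 -47.4 270.8] F [-0.1  0.1 -0.7] T [-0.   -0.02 -0.01] gap 12.9 78.29978585243225 tilt 0.02 yaw -12.863514334779698 q [ 10.  36.  25.  86. -17.  62.  26.]
shift [-0.009   0.0005  0.4953] rot [ 0.0001 -0.0004  0.0008] rows>= 1.981607805676833 0.014655312424766163
```

View pics/w8.png

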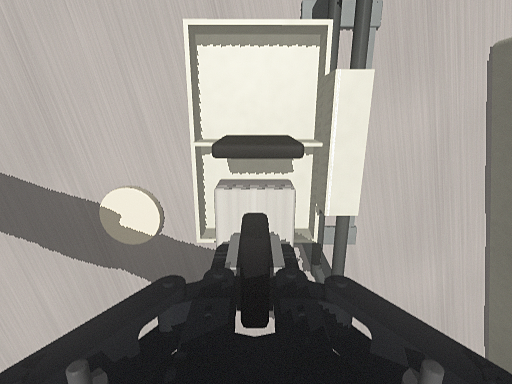

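The case is held above the -y compartment, just clear of the grip fin at (258,147). It slid about 3 mm down in the grip but is still level, so I lower it.

Call:
{"method": "carry_out", "body": {"travel": [[-0.008,0,0.15],[0,0,0.16],[0,0,0.12],[0,0,0.055],[0,0,0],[0,0,0.008],[0,0,0],[0,0,0.008],[0,0,0]], "rotation": [[0,0,0],[0,0,0],[0,0,0],[0,0,0],[0,0,0],[0,0,0],[0,0,0],[0,0,0],[0,0,0]], "grip": [5,5,5,5,5,5,5,5,5]}}

```text
time_s: 24.62
ee_pos: [0.576, -0.2945, 0.1464]
tool_rot: [[0.225, 0.974, 0.002], [0.974, -0.225, -0.0], [0.0, 0.002, -1.0]]
ft_force: [0.4, 0.5, -1.6]
finger_gap: 0.0129
grasp_force: 78.3
```

```bash
python3 st.py
```

```text
24.62 TCP X,Y,Z [-78.4 -51.5 146.4] F [ 0.4  0.5 -1.6] T [ 0.04 -0.    0.03] gap 12.9 78.33730816841125 tilt 0.1 yaw -13.009124481361928 q [ 12.  43.  22.  93. -20.  48.  29.]
```

Call:
{"method": "carry_out", "body": {"travel": [[0,0,0.006],[0,0,0],[0,0,0.005],[0,0,0],[0,0,0.004],[0,0,0]], "rotation": [[0,0,0],[0,0,0],[0,0,0],[0,0,0],[0,0,0],[0,0,0]], "grip": [5,5,5,5,5,5]}}

```text
time_s: 25.38
ee_pos: [0.5761, -0.2946, 0.144]
tool_rot: [[0.225, 0.974, 0.002], [0.974, -0.225, -0.0], [0.0, 0.002, -1.0]]
ft_force: [-3.5, 1.1, 9.8]
finger_gap: 0.013
grasp_force: 80.2
```

```bash
python3 st.py
```

```text
25.38 TCP X,Y,Z [-78.3 -51.6 144. ] F [-3.5  1.1  9.8] T [0.48 0.62 0.03] gap 13.0 80.17077684402466 tilt 0.14 yaw -13.012105347202677 q [ 12.  44.  22.  93. -21.  47.  29.]
```

Call:
{"method": "carry_out", "body": {"travel": [[0,0,-0.003],[0,0,0],[0,0,0],[0,0,0],[0,0,-0.05],[0,0,-0.12],[0,0,-0.2],[0,0,-0.2],[0,0,-0.05],[0,0,0]], "rotation": [[0,0,0],[0,0,0],[0,0,0],[0,0,0],[0,0,0],[0,0,0],[0,0,0],[0,0,0],[0,0,0],[0,0,0]], "grip": [5,16,24,24,24,24,24,24,24,24]}}

```text
time_s: 26.62
ee_pos: [0.5761, -0.2946, 0.2994]
tool_rot: [[0.225, 0.974, 0.003], [0.974, -0.225, -0.001], [-0.0, 0.004, -1.0]]
ft_force: [0.1, 0.5, -0.8]
finger_gap: 0.024
grasp_force: 0.0
```

```bash
cat >> cad.py <<'E'
def incad(n,save=None):
    p,X,Y,Z=rel(n,save)
    with np.errstate(invalid='ignore'):
        for nm,z0,z1 in(("fins",157,172),("lids",122,133.5)):
            k=((abs(X+77.6)<56)&(abs(Y)<97)&(abs(Y)>9)&(Z>z0)&(Z<z1)).astype(np.uint8)
            nn,L=cv2.connectedComponents(k)
            for i in range(1,nn):
                P=np.stack([X,Y,Z],2)[L==i]
                if len(P)>40:
                    c=np.linalg.lstsq(np.c_[P[:,:2],np.ones(len(P))],P[:,2],rcond=None)[0]
                    print(n,nm,len(P),rect(P/1000),"z",np.round(P[:,2].mean(),1),"slope",np.degrees(c[:2]).round(1))
E
python3 - <<'E'
from cad import *
incad("wrist");caddy("wrist");incad("top")
from cases import *
cases("top")
s=arm.sense();print(s["ee_pos"])
E
```

```text
wrist fins 658 (array([-78.6, -55.9]), array([14. , 48.9]), 0.2) z 166.0 slope [-1.4 -1.6]
wrist lids 1972 (array([-78.6, -56.5]), array([75.9, 46. ]), 90.0) z 130.5 slope [ 0.2 -0.2]
wrist lip 4320 [ -2.5   3.9 170.6] slope deg [ 0.54 -0.04] (array([-2.2,  0. ]), array([ 30.8, 115.7]), 0.0)
wrist floor 11270 [-78.6  24.8 104.6] slope deg [ 0.1  -0.04] (array([-78.5,   0. ]), array([190., 107.]), 90.0)
wrist fin 1216 [-77.2  -1.1 195. ] slope deg [0.04 0.01] (array([-77.1,  -1.3]), array([11.9, 69.8]), 90.0)
wrist walls 3774 [-93.5 -10.  132.8] slope deg [-0.82  0.55] (array([-80.7,  -1.1]), array([121., 208.]), 0.1)
top fins 102 (array([-79.2, -52.8]), array([14. , 48.7]), 0.1) z 165.2 slope [11.5 -2.4]
top lids 268 (array([-78.9, -56.2]), array([71.5, 45.6]), 89.9) z 129.8 slope [ 1.7 -0.4]
top 81 fin c [494.4 335. ] size [49.7 13.7] long yaw 76.5 z 0.0669 col [52. 51. 50.] lid (array([494.4, 335.1]), array([76.1, 45.7]), 76.0) 0.0314
top 82 fin c [459.9 221.2] size [50.3 13.8] long yaw 73.2 z 0.0669 col [51. 49. 48.] lid (array([459.7, 221.2]), array([76.2, 45.8]), 73.3) 0.0316
[ 0.57508115 -0.29384855  0.29647399]
```

Case 1 lies flat in the -y compartment. I go on to the case at (494,335).

Call:
{"method": "carry_out", "body": {"travel": [[0.216,-0.08,0],[0.216,-0.08,0],[0.216,-0.08,0],[0.216,-0.08,0],[0.216,-0.08,0],[0.216,-0.08,0],[0.216,-0.08,0],[0.216,-0.08,0],[0.216,-0.08,0],[0.216,-0.08,0]], "rotation": [[0,0,0.004],[0,0,0],[0,0,0],[0,0,0],[0,0,0],[0,0,0],[0,0,0],[0,0,0],[0,0,0],[0,0,0]], "grip": [30,30,30,30,30,30,30,30,30,30]}}

```text
time_s: 28.08
ee_pos: [0.5081, 0.2791, 0.2969]
tool_rot: [[0.237, 0.971, 0.0], [0.971, -0.237, -0.002], [-0.002, 0.0, -1.0]]
ft_force: [1.5, 0.3, -0.1]
finger_gap: 0.0303
grasp_force: 0.0
```

Call:
{"method": "carry_out", "body": {"travel": [[0.216,-0.08,0],[0,0,0],[0,0,0]], "rotation": [[0,0,0],[0,0,0],[0,0,0]], "grip": [30,30,30]}}

```text
time_s: 28.45
ee_pos: [0.502, 0.3339, 0.2967]
tool_rot: [[0.237, 0.971, 0.0], [0.971, -0.237, -0.003], [-0.003, 0.001, -1.0]]
ft_force: [1.2, -0.6, -0.8]
finger_gap: 0.0301
grasp_force: 0.0
```

Run:
```python
from cases import *
cases("top");cases("wrist")
s=arm.sense();print(s["ee_pos"])
go([.4944,.335,.043],Rdown(-13.8))
```

```text
top 81 fin c [494.4 334.5] size [49.  13.7] long yaw 76.4 z 0.0666 col [55. 54. 52.] lid (array([494.3, 334.9]), array([77. , 45.7]), 75.9) 0.0314
top 82 fin c [459.9 221.1] size [49.8 13.9] long yaw 73.3 z 0.0673 col [35. 34. 34.] lid (array([459.8, 221.7]), array([76.7, 46. ]), 72.6) 0.0318
wrist 375 fin c [494.1 332.6] size [49.2 12.2] long yaw 75.8 z 0.0672 col [65. 63. 61.] lid (array([493.7, 332.7]), array([74.7, 45.8]), 75.6) 0.0318
wrist 322 fin c [459.3 219. ] size [49.5 13.9] long yaw 73.1 z 0.0667 col [45. 44. 44.] lid (array([459.2, 218.4]), array([76.2, 46. ]), 72.9) 0.0318
[0.502739   0.33275049 0.29751582]
shift [ 0.0024 -0.036   1.018 ] rot [ 0.0005  0.0005 -0.0004] rows>= 4.074597315150565 0.01358284439799143
```

Call:
{"method": "carry_out", "body": {"travel": [[0,-0.036,0.15],[0,0,0.2],[0,0,0.2],[0,0,0.2],[0,0,0.15],[0,0,0.08],[0,0,0.038],[0,0,0],[0,0,0],[0,0,0]], "rotation": [[0,0,0],[0,0,0],[0,0,0],[0,0,0],[0,0,0],[0,0,0],[0,0,0],[0,0,0],[0,0,0],[0,0,0]], "grip": [30,30,30,30,30,30,30,30,5,5]}}

```text
time_s: 29.8
ee_pos: [0.4949, 0.3369, 0.0446]
tool_rot: [[0.237, 0.971, 0.004], [0.971, -0.237, 0.001], [0.001, 0.003, -1.0]]
ft_force: [0.6, -1.5, 3.0]
finger_gap: 0.013
grasp_force: 78.3
```

Call:
{"method": "carry_out", "body": {"travel": [[0,0,0],[0,0,-0.04],[0,0,-0.12],[0,0,-0.2],[0,0,-0.2],[0,0,-0.2],[0,0,-0.15],[0,0,0]], "rotation": [[0,0,0],[0,0,0],[0,0,0],[0,0,0],[0,0,0],[0,0,0],[0,0,0],[0,0,0]], "grip": [5,5,5,5,5,5,5,5]}}

```text
time_s: 30.8
ee_pos: [0.4948, 0.3377, 0.2744]
tool_rot: [[0.237, 0.972, 0.006], [0.972, -0.237, 0.004], [0.005, 0.005, -1.0]]
ft_force: [0.2, 0.7, -2.2]
finger_gap: 0.013
grasp_force: 78.2
```

```bash
python3 -c "
from held import *
held()
import cad
a=np.radians(-13);ux=np.array([np.cos(a),np.sin(a)]);uy=np.array([-ux[1],ux[0]])
t=np.array([.664,-.262])+(-.0776-.026)*ux+.053*uy
print(t);go([*t,.28],Rdown(-13))
s=arm.sense();go([*t,.28],Rdown(-13),(np.array(s['ee_pos']),Rdown(-13)))
"
```

```text
held hist {np.int64(8): np.int64(544), np.int64(10): np.int64(2811), np.int64(12): np.int64(177), np.int64(14): np.int64(28), np.int64(16): np.int64(30), np.int64(18): np.int64(126), np.int64(20): np.int64(67), np.int64(22): np.int64(67), np.int64(24): np.int64(56), np.int64(26): np.int64(55), np.int64(28): np.int64(44), np.int64(30): np.int64(65), np.int64(32): np.int64(52), np.int64(34): np.int64(20), np.int64(36): np.int64(0), np.int64(38): np.int64(0), np.int64(40): np.int64(0), np.int64(42): np.int64(0), np.int64(44): np.int64(0), np.int64(46): np.int64(0), np.int64(48): np.int64(0), np.int64(50): np.int64(0), np.int64(52): np.int64(0), np.int64(54): np.int64(0), np.int64(56): np.int64(0), np.int64(58): np.int64(0)}
gap 0.01320094329173362 F [-0.18942209 -0.36635868 -1.9085981 ] pos [0.49346295 0.33719279 0.27210078] 78.20581197738647
(array([16.6,  1. ]), array([36.4, 46.1]), 0.2) [[  1.5 -21.5   9.3]
 [ 23.4   1.2  10.7]
 [ 34.6  23.4  19.3]]
[ 0.57497767 -0.18705346]
shift [-1.9601  0.8135 -0.0336] rot [ 0.0007 -0.0006 -0.0039] rows>= 8.489672556845997 0.06728073101536192
shift [-1.9699  0.7894 -0.0316] rot [0. 0. 0.] rows>= 8.489672556846 0.0
```

Call:
{"method": "carry_out", "body": {"travel": [[0,0,0],[-0.219,0.0877,0],[-0.219,0.0877,0],[-0.219,0.0877,0],[-0.219,0.0877,0],[-0.219,0.0877,0],[-0.219,0.0877,0],[-0.219,0.0877,0],[-0.219,0.0877,0],[-0.219,0.0877,0]], "rotation": [[0,0,-0.004],[0,0,0],[0,0,0],[0,0,0],[0,0,0],[0,0,0],[0,0,0],[0,0,0],[0,0,0],[0,0,0]], "grip": [5,5,5,5,5,5,5,5,5,5]}}

```text
time_s: 32.1
ee_pos: [0.5742, -0.189, 0.2694]
tool_rot: [[0.224, 0.974, -0.002], [0.974, -0.224, 0.001], [0.001, -0.002, -1.0]]
ft_force: [1.5, 0.3, -1.5]
finger_gap: 0.0128
grasp_force: 78.1
```

Call:
{"method": "carry_out", "body": {"travel": [[0,0,0],[0,0,0],[0,0,0]], "rotation": [[0,0,0],[0,0,0],[0,0,0]], "grip": [5,5,5]}}

```text
time_s: 32.48
ee_pos: [0.5749, -0.1855, 0.2703]
tool_rot: [[0.222, 0.975, -0.0], [0.975, -0.222, 0.001], [0.001, -0.0, -1.0]]
ft_force: [-0.5, 0.5, -1.6]
finger_gap: 0.0128
grasp_force: 78.4
```

```bash
python3 -c "
from held import *
held('w9')
import st
go([.575,-.187,.147],Rdown(-13))
"
```

```text
held hist {np.int64(8): np.int64(11), np.int64(10): np.int64(74), np.int64(12): np.int64(2936), np.int64(14): np.int64(525), np.int64(16): np.int64(57), np.int64(18): np.int64(25), np.int64(20): np.int64(96), np.int64(22): np.int64(88), np.int64(24): np.int64(68), np.int64(26): np.int64(47), np.int64(28): np.int64(43), np.int64(30): np.int64(70), np.int64(32): np.int64(49), np.int64(34): np.int64(51), np.int64(36): np.int64(37), np.int64(38): np.int64(0), np.int64(40): np.int64(0), np.int64(42): np.int64(0), np.int64(44): np.int64(0), np.int64(46): np.int64(0), np.int64(48): np.int64(0), np.int64(50): np.int64(0), np.int64(52): np.int64(0), np.int64(54): np.int64(0), np.int64(56): np.int64(0), np.int64(58): np.int64(0)}
gap 0.012979822013718 F [ 0.11543037 -0.16906292 -1.83744877] pos [ 0.57500333 -0.18560337  0.27063497] 78.4031081199646
(array([16. , -0.4]), array([46.2, 36.3]), 89.7) [[  0.8 -22.9  11.8]
 [ 22.2  -0.8  13.3]
 [ 33.8  21.9  17.4]]
32.52 TCP X,Y,Z [-103.9   54.4  270.6] F [ 0.1 -0.2 -1.8] T [ 0.   -0.02  0.09] gap 13.0 78.4031081199646 tilt 0.01 yaw -12.843993390499755 q [ -0.  32.  25.  93. -15.  58.  17.]
shift [-0.0059  0.0011  0.4945] rot [ 0.0001 -0.0003  0.0009] rows>= 1.9782857789420556 0.015587119995542003
```

View pics/w9.png

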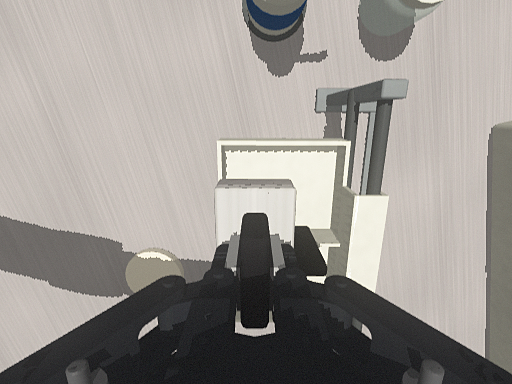

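The case is over the +y compartment's outer half and still level. I lower it.

Call:
{"method": "carry_out", "body": {"travel": [[0,0,0.15],[0,0,0.16],[0,0,0.12],[0,0,0.055],[0,0,0],[0,0,0.008],[0,0,0],[0,0,0.008],[0,0,0.006],[0,0,0]], "rotation": [[0,0,0],[0,0,0],[0,0,0],[0,0,0],[0,0,0],[0,0,0],[0,0,0],[0,0,0],[0,0,0],[0,0,0]], "grip": [5,5,5,5,5,5,5,5,5,5]}}

```text
time_s: 33.78
ee_pos: [0.5751, -0.1877, 0.1444]
tool_rot: [[0.225, 0.974, 0.001], [0.974, -0.225, -0.0], [0.0, 0.001, -1.0]]
ft_force: [0.3, -0.3, -0.9]
finger_gap: 0.0127
grasp_force: 78.3
```

Call:
{"method": "carry_out", "body": {"travel": [[0,0,0.004],[0,0,0],[0,0,0]], "rotation": [[0,0,0],[0,0,0],[0,0,0]], "grip": [5,5,5]}}

```text
time_s: 34.15
ee_pos: [0.5751, -0.1878, 0.1434]
tool_rot: [[0.225, 0.974, 0.001], [0.974, -0.225, -0.0], [0.0, 0.001, -1.0]]
ft_force: [0.8, 0.0, -1.5]
finger_gap: 0.0133
grasp_force: 78.4
```

```bash
python3 st.py
```

```text
34.15 TCP X,Y,Z [-103.3   52.4  143.4] F [ 0.8  0.  -1.5] T [ 0.04 -0.01 -0.01] gap 13.3 78.3515453338623 tilt 0.08 yaw -13.009048104511505 q [  3.  41.  21. 100. -20.  43.  21.]
```

Call:
{"method": "carry_out", "body": {"travel": [[0,0,0.004],[0,0,0],[0,0,0.003],[0,0,0]], "rotation": [[0,0,0],[0,0,0],[0,0,0],[0,0,0]], "grip": [5,5,5,5]}}

```text
time_s: 34.65
ee_pos: [0.5752, -0.1878, 0.1431]
tool_rot: [[0.225, 0.974, 0.002], [0.974, -0.225, 0.0], [0.001, 0.002, -1.0]]
ft_force: [-2.7, 0.9, 10.2]
finger_gap: 0.0129
grasp_force: 80.3
```

```bash
python3 st.py
```

```text
34.65 TCP X,Y,Z [-103.2   52.3  143.1] F [-2.7  0.9 10.2] T [ 0.35  0.64 -0.03] gap 12.9 80.27772188186646 tilt 0.12 yaw -13.014895916153053 q [  3.  41.  21. 100. -20.  43.  21.]
```

Call:
{"method": "carry_out", "body": {"travel": [[0,0,-0.003],[0,0,0],[0,0,0],[0,0,0],[0,0,-0.05],[0,0,-0.12],[0,0,-0.2],[0,0,-0.2],[0,0,-0.05],[0,0,0]], "rotation": [[0,0,0],[0,0,0],[0,0,0],[0,0,0],[0,0,0],[0,0,0],[0,0,0],[0,0,0],[0,0,0],[0,0,0]], "grip": [5,16,24,24,24,24,24,24,24,24]}}

```text
time_s: 35.9
ee_pos: [0.5752, -0.1877, 0.2984]
tool_rot: [[0.225, 0.974, 0.003], [0.974, -0.225, -0.001], [0.0, 0.003, -1.0]]
ft_force: [-0.3, -0.1, 0.1]
finger_gap: 0.0241
grasp_force: 0.0
```

Run:
```python
from cad import *
incad("wrist");caddy("wrist");incad("top")
from cases import *
cases("top")
s=arm.sense();print(s["ee_pos"])
go([.4598,.2212,.295],Rdown(-16.8),(np.array(s["ee_pos"]),Rdown(-13)))
```

```text
wrist fins 659 (array([-103.1,   48.3]), array([49. , 13.1]), 89.7) z 166.0 slope [-1.9 -1.2]
wrist fins 322 (array([-82.8, -56.6]), array([11.1, 49.7]), 7.5) z 165.6 slope [18.5 -0.9]
wrist lids 1985 (array([-103.5,   48. ]), array([75.6, 46. ]), 89.9) z 130.4 slope [ 0.1 -0.3]
wrist lids 488 (array([-93. , -67.2]), array([16.4, 51.4]), 0.2) z 130.5 slope [ 2.  -0.1]
wrist lip 2800 [ -2.9  10.5 170.7] slope deg [ 0.72 -0.02] (array([-2.2,  3.9]), array([ 30.9, 108.3]), 0.1)
wrist floor 4711 [-72.6  32.4 104.7] slope deg [0.   0.04] (array([-78.5,  -0.3]), array([107. , 189.4]), 0.0)
wrist fin 574 [-82.    0.9 194.3] slope deg [ 2.000e-02 -2.015e+01] (array([-77.3,  -0.2]), array([68.4, 11.7]), 0.2)
wrist walls 3221 [-100.9   28.6  132.3] slope deg [0.18 0.17] (array([-80.7,  -1.5]), array([207.8, 121. ]), 89.9)
top fins 79 (array([-103.8,   53.4]), array([44.8, 13.7]), 89.9) z 165.3 slope [4.9 0.5]
top lids 246 (array([-103.7,   54.5]), array([69.6, 46.2]), 90.0) z 129.5 slope [ 1.5 -0.6]
top 81 fin c [460.  221.3] size [50.3 13.7] long yaw 73.1 z 0.0668 col [51. 50. 49.] lid (array([459.7, 221.2]), array([75.7, 45.9]), 72.7) 0.0315
[ 0.57407815 -0.18720442  0.29573875]
shift [ 1.4889 -0.8129  0.003 ] rot [0.     0.     0.0211] rows>= 6.7854755653232965 0.3554059109614668
```

Call:
{"method": "carry_out", "body": {"travel": [[0.186,-0.1016,0],[0.186,-0.1016,0],[0.186,-0.1016,0],[0.186,-0.1016,0],[0.186,-0.1016,0],[0.186,-0.1016,0],[0.186,-0.1016,0],[0.186,-0.1016,0],[0,0,0],[0,0,0]], "rotation": [[0,0,0],[0,0,0],[0,0,0],[0,0,0],[0,0,0],[0,0,0],[0,0,0],[0,0,0.021],[0,0,0],[0,0,0]], "grip": [30,30,30,30,30,30,30,30,30,30]}}

```text
time_s: 37.35
ee_pos: [0.4604, 0.2198, 0.2963]
tool_rot: [[0.288, 0.958, 0.0], [0.958, -0.288, -0.002], [-0.002, 0.001, -1.0]]
ft_force: [0.3, -0.5, 0.2]
finger_gap: 0.03
grasp_force: 0.0
```

Run:
```python
from cases import *
cases("top");cases("wrist")
s=arm.sense();print(s["ee_pos"])
go([.4598,.2212,.043],Rdown(-16.8))
```

```text
top 68 fin c [458.7 216.8] size [41.1 13.6] long yaw 71.7 z 0.0668 col [46. 45. 44.] lid (array([458.8, 218.4]), array([70. , 45.9]), 73.3) 0.0315
wrist 373 fin c [459.2 218.9] size [48.8 12.2] long yaw 73.1 z 0.0672 col [66. 65. 63.] lid (array([459.4, 218.2]), array([76.4, 46. ]), 72.2) 0.0318
[0.46098492 0.21881626 0.29679792]
shift [ 0.009  -0.0088  1.0152] rot [ 0.0005  0.0004 -0.0007] rows>= 4.060990085827879 0.015070631024013214
```

Call:
{"method": "carry_out", "body": {"travel": [[0,-0.007,0.15],[0,0,0.2],[0,0,0.2],[0,0,0.2],[0,0,0.15],[0,0,0.08],[0,0,0.036],[0,0,0],[0,0,0],[0,0,0]], "rotation": [[0,0,0],[0,0,0],[0,0,0],[0,0,0],[0,0,0],[0,0,0],[0,0,0],[0,0,0],[0,0,0],[0,0,0]], "grip": [30,30,30,30,30,30,30,30,5,5]}}

```text
time_s: 38.7
ee_pos: [0.4602, 0.221, 0.0442]
tool_rot: [[0.289, 0.957, 0.004], [0.957, -0.289, 0.0], [0.001, 0.003, -1.0]]
ft_force: [1.0, -0.6, 3.3]
finger_gap: 0.0127
grasp_force: 78.4
```

Call:
{"method": "carry_out", "body": {"travel": [[0,0,0],[0,0,-0.04],[0,0,-0.12],[0,0,-0.2],[0,0,-0.2],[0,0,-0.2],[0,0,-0.15],[0,0,0]], "rotation": [[0,0,0],[0,0,0],[0,0,0],[0,0,0],[0,0,0],[0,0,0],[0,0,0],[0,0,0]], "grip": [5,5,5,5,5,5,5,5]}}

```text
time_s: 39.7
ee_pos: [0.4603, 0.2218, 0.2738]
tool_rot: [[0.288, 0.958, 0.007], [0.958, -0.288, 0.003], [0.005, 0.006, -1.0]]
ft_force: [-0.1, -0.4, -1.2]
finger_gap: 0.0129
grasp_force: 78.1
```

```bash
python3 -c "
from held import *
held()
a=np.radians(-13);ux=np.array([np.cos(a),np.sin(a)]);uy=np.array([-ux[1],ux[0]])
t=np.array([.664,-.262])+(-.0776+.0285)*ux+.053*uy
print(t)
s=arm.sense();go([*t,.28],Rdown(-13),(np.array(s['ee_pos']),Rdown(-13)))
"
```

```text
held hist {np.int64(8): np.int64(550), np.int64(10): np.int64(3004), np.int64(12): np.int64(176), np.int64(14): np.int64(61), np.int64(16): np.int64(12), np.int64(18): np.int64(118), np.int64(20): np.int64(53), np.int64(22): np.int64(54), np.int64(24): np.int64(68), np.int64(26): np.int64(55), np.int64(28): np.int64(39), np.int64(30): np.int64(52), np.int64(32): np.int64(60), np.int64(34): np.int64(9), np.int64(36): np.int64(0), np.int64(38): np.int64(0), np.int64(40): np.int64(0), np.int64(42): np.int64(0), np.int64(44): np.int64(0), np.int64(46): np.int64(0), np.int64(48): np.int64(0), np.int64(50): np.int64(0), np.int64(52): np.int64(0), np.int64(54): np.int64(0), np.int64(56): np.int64(0), np.int64(58): np.int64(0)}
gap 0.013165014849906778 F [-0.36144339 -0.57165729 -1.15731322] pos [0.45903038 0.22141715 0.27188947] 78.07311773300171
(array([17.8,  0.8]), array([46. , 38.1]), 90.0) [[  1.6 -21.5   9.3]
 [ 24.7   0.6  10.7]
 [ 36.5  23.2  19.4]]
[ 0.62808084 -0.19931329]
shift [-1.4877  1.0374 -0.0324] rot [0. 0. 0.] rows>= 7.255924043100406 0.0
```

Call:
{"method": "carry_out", "body": {"travel": [[0,0,0],[-0.186,0.129,0],[-0.186,0.129,0],[-0.186,0.129,0],[-0.186,0.129,0],[-0.186,0.129,0],[-0.186,0.129,0],[-0.186,0.129,0],[-0.186,0.129,0],[0,0,0]], "rotation": [[0,0,-0.021],[0,0,0],[0,0,0],[0,0,0],[0,0,0],[0,0,0],[0,0,0],[0,0,0],[0,0,0],[0,0,0]], "grip": [5,5,5,5,5,5,5,5,5,5]}}

```text
time_s: 41.0
ee_pos: [0.6252, -0.2058, 0.2687]
tool_rot: [[0.233, 0.973, -0.002], [0.973, -0.233, -0.004], [-0.004, -0.001, -1.0]]
ft_force: [-0.5, 0.3, -0.7]
finger_gap: 0.0129
grasp_force: 78.3
```

Call:
{"method": "carry_out", "body": {"travel": [[0,0,0],[0,0,0]], "rotation": [[0,0,0],[0,0,0]], "grip": [5,5]}}

```text
time_s: 41.25
ee_pos: [0.6264, -0.1972, 0.2702]
tool_rot: [[0.223, 0.975, -0.0], [0.975, -0.223, 0.002], [0.002, -0.0, -1.0]]
ft_force: [0.1, -0.3, -0.5]
finger_gap: 0.0128
grasp_force: 78.3
```

```bash
python3 -c "
from held import *
held('w10')
import st
"
```

```text
held hist {np.int64(8): np.int64(8), np.int64(10): np.int64(157), np.int64(12): np.int64(3194), np.int64(14): np.int64(374), np.int64(16): np.int64(74), np.int64(18): np.int64(7), np.int64(20): np.int64(110), np.int64(22): np.int64(55), np.int64(24): np.int64(63), np.int64(26): np.int64(64), np.int64(28): np.int64(49), np.int64(30): np.int64(45), np.int64(32): np.int64(55), np.int64(34): np.int64(55), np.int64(36): np.int64(18), np.int64(38): np.int64(0), np.int64(40): np.int64(0), np.int64(42): np.int64(0), np.int64(44): np.int64(0), np.int64(46): np.int64(0), np.int64(48): np.int64(0), np.int64(50): np.int64(0), np.int64(52): np.int64(0), np.int64(54): np.int64(0), np.int64(56): np.int64(0), np.int64(58): np.int64(0)}
gap 0.012681872217673846 F [-0.70138637  0.0947511   0.00316684] pos [ 0.62655489 -0.19736891  0.27060945] 78.27438354492188
(array([16.8, -0.7]), array([38.9, 46.1]), 0.3) [[  0.9 -23.1  11.5]
 [ 23.7  -0.9  13.1]
 [ 35.9  21.8  17. ]]
41.3 TCP X,Y,Z [-51.   54.6 270.6] F [-0.7  0.1  0. ] T [ 0.03 -0.02  0.02] gap 12.7 78.27438354492188 tilt 0.02 yaw -12.866390044824481 q [  1.  37.  25.  84. -16.  63.  16.]
```

View pics/w10.png

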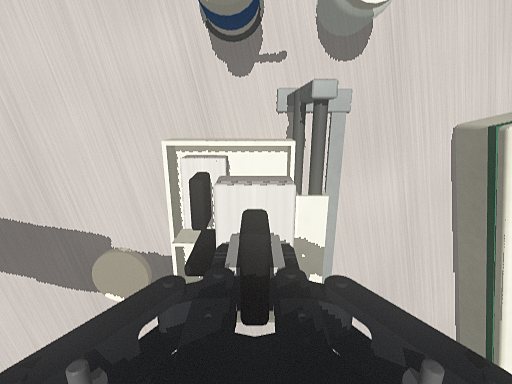

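The case is level, over the free inner half of the +y compartment, beside case 2 at (200,200). I nudge it 1.2 mm towards the plate and lower it.

Call:
{"method": "carry_out", "body": {"travel": [[0,0.005,0.15],[0,0,0.16],[0,0,0.12],[0,0,0.055],[0,0,0],[0,0,0.008],[0,0,0],[0,0,0.008],[0,0,0.008],[0,0,0]], "rotation": [[0,0,0],[0,0,0],[0,0,0],[0,0,0],[0,0,0],[0,0,0],[0,0,0],[0,0,0],[0,0,0],[0,0,0]], "grip": [5,5,5,5,5,5,5,5,5,5]}}

```text
time_s: 42.55
ee_pos: [0.628, -0.1998, 0.1436]
tool_rot: [[0.225, 0.974, 0.001], [0.974, -0.225, -0.0], [0.0, 0.001, -1.0]]
ft_force: [-0.5, -0.5, -2.2]
finger_gap: 0.0129
grasp_force: 78.4
```

Call:
{"method": "carry_out", "body": {"travel": [[0,0,0.004],[0,0,0],[0,0,0]], "rotation": [[0,0,0],[0,0,0],[0,0,0]], "grip": [5,5,5]}}

```text
time_s: 42.92
ee_pos: [0.6281, -0.2, 0.1431]
tool_rot: [[0.225, 0.974, 0.002], [0.974, -0.225, -0.0], [-0.0, 0.002, -1.0]]
ft_force: [-1.0, 0.7, 3.3]
finger_gap: 0.0129
grasp_force: 78.7
```

```bash
python3 st.py
```

```text
42.92 TCP X,Y,Z [-48.9  52.4 143.1] F [-1.   0.7  3.3] T [ 0.08  0.27 -0.02] gap 12.9 78.72236251831055 tilt 0.1 yaw -13.014046275907788 q [  3.  45.  21.  91. -20.  48.  19.]
```

Call:
{"method": "carry_out", "body": {"travel": [[0,0,0],[0,0,0],[0,0,0],[0,0,0],[0,0,-0.05],[0,0,-0.12],[0,0,-0.2],[0,0,-0.2],[0,0,-0.05],[0,0,0]], "rotation": [[0,0,0],[0,0,0],[0,0,0],[0,0,0],[0,0,0],[0,0,0],[0,0,0],[0,0,0],[0,0,0],[0,0,0]], "grip": [16,22,22,22,22,22,22,22,22,22]}}

```text
time_s: 44.18
ee_pos: [0.6281, -0.1999, 0.2991]
tool_rot: [[0.225, 0.974, 0.004], [0.974, -0.225, -0.001], [0.0, 0.004, -1.0]]
ft_force: [0.5, 0.4, -1.1]
finger_gap: 0.022
grasp_force: 0.0
```

Run:
```python
from cad import *
incad("wrist","w11");caddy("wrist");incad("top","t11")
from cases import *
cases("top");cases("scene")
s=arm.sense();print(s["time_s"],s["ee_pos"])
go([.643,.0115,.29],Rdown(-13))
```

```text
wrist fins 674 (array([-49.8,  50.5]), array([49.6, 13.3]), 90.0) z 166.0 slope [ 3.3 -0.8]
wrist fins 719 (array([-103.4,   48.2]), array([49.4, 14.3]), 89.8) z 165.5 slope [-9.6 -1.1]
wrist fins 85 (array([-72.9, -67.9]), array([36.1,  4.2]), 88.9) z 164.7 slope [-95.8   4.3]
wrist lids 1975 (array([-49.3,  50.1]), array([75.5, 46.1]), 89.9) z 130.5 slope [ 0.2 -0.3]
wrist lids 1805 (array([-103.4,   47.8]), array([46.1, 75.7]), 0.1) z 130.3 slope [-0.5 -0.2]
wrist lids 521 (array([-63.4, -69.5]), array([55. , 16.4]), 89.2) z 130.6 slope [-2.  -0.1]
wrist lip 1984 [ -1.   23.4 170.7] slope deg [ 0.38 -0.04] (array([-2.1, 12.4]), array([30.3, 90.9]), 0.1)
wrist floor 2120 [-66.5  10.6 104.8] slope deg [0.14 0.1 ] (array([-78.5,  -0.3]), array([189.4, 107. ]), 90.0)
wrist fin 585 [-73.5   0.7 194.2] slope deg [  0.18 -20.33] (array([-77.4,  -0.7]), array([69.5, 12.2]), 0.2)
wrist walls 4948 [-80.2  32.  132. ] slope deg [-0.85 -0.14] (array([-80.8,  -1.8]), array([208.5, 121.2]), 89.9)
top fins 98 (array([-49.4,  54.1]), array([14.8, 48. ]), 0.2) z 165.6 slope [ 9.7 -2.7]
top fins 97 (array([-103.9,   51.5]), array([14.4, 48.3]), 0.4) z 165.6 slope [ 5.2 -0.9]
top lids 271 (array([-49.6,  53.1]), array([77.5, 46.1]), 88.7) z 129.7 slope [0.9 0.1]
top lids 293 (array([-103.9,   50.5]), array([46.3, 77.6]), 0.3) z 129.6 slope [0.6 0.3]
44.425 [ 0.62719354 -0.1994186   0.29613949]
shift [ 0.8363 -0.1282  0.0249] rot [-0.0005 -0.0001 -0.    ] rows>= 3.3855860837907223 0.007799711502209994
```

View pics/t11.png

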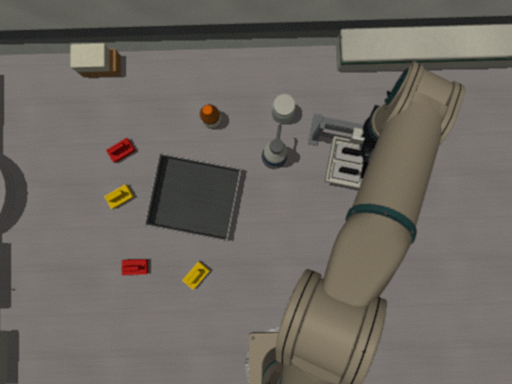

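The top view shows the basket empty at (195,197) and the cases in the hanging caddy; nothing else has moved. Now the second press.

Call:
{"method": "carry_out", "body": {"travel": [[0.1,-0.016,0],[0.2,-0.032,0],[0.2,-0.032,0],[0.2,-0.03,0],[0.13,-0.018,0],[0,0,0],[0,0,0],[0,0,0]], "rotation": [[0,0,0],[0,0,0],[0,0,0],[0,0,0],[0,0,0],[0,0,0],[0,0,0],[0,0,0]], "grip": [0,0,0,0,0,0,0,0]}}

```text
time_s: 45.42
ee_pos: [0.6432, 0.0074, 0.2976]
tool_rot: [[0.228, 0.974, 0.001], [0.974, -0.228, -0.001], [-0.001, 0.001, -1.0]]
ft_force: [0.5, -0.5, 0.8]
finger_gap: -0.0
grasp_force: 0.0
```

Call:
{"method": "carry_out", "body": {"travel": [[0,0,0.15],[0,0,0.13],[0,0,0.07],[0,0,0],[0,0,0],[0,0,0]], "rotation": [[0,0,0],[0,0,0],[0,0,0],[0,0,0],[0,0,0],[0,0,0]], "grip": [0,0,0,0,0,0]}}

```text
time_s: 46.18
ee_pos: [0.6444, 0.0094, 0.2117]
tool_rot: [[0.225, 0.974, 0.004], [0.974, -0.225, -0.0], [0.001, 0.004, -1.0]]
ft_force: [-0.6, -0.5, 0.1]
finger_gap: 0.0002
grasp_force: 0.0
```

Run:
```python
from h import *
s=arm.sense();print(s["time_s"],s["ee_pos"],s["ft_force"],s["finger_gap"])
go([.643,.0115,.184],Rdown(-13))
```

```text
46.175 [0.6443575  0.00938538 0.21165456] [-0.6144226  -0.49585176  0.10293326] 0.0001832740625139079
shift [ 0.0069 -0.0076  0.1106] rot [ 0.0012 -0.0002 -0.0001] rows>= 0.44429590230453986 0.021245204815402263
```

Call:
{"method": "carry_out", "body": {"travel": [[0,0,0.03],[0,0,0.03],[0,0,0.03],[0,0,0.02],[0,0,0.008],[0,0,0],[0,0,0]], "rotation": [[0,0,0],[0,0,0],[0,0,0],[0,0,0],[0,0,0],[0,0,0],[0,0,0]], "grip": [0,0,0,0,0,0,0]}}

```text
time_s: 47.05
ee_pos: [0.6442, 0.0096, 0.1858]
tool_rot: [[0.225, 0.974, 0.005], [0.974, -0.225, 0.002], [0.003, 0.004, -1.0]]
ft_force: [-9.0, 1.9, 31.7]
finger_gap: -0.0003
grasp_force: 15.8
```

Call:
{"method": "carry_out", "body": {"travel": [[0,0,-0.03],[0,0,-0.06],[0,0,-0.2],[0,0,-0.2],[0.1,-0.2,0],[0.1,-0.2,0],[0.1,-0.2,0],[0,0,0],[0,0,0]], "rotation": [[0,0,0],[0,0,0],[0,0,0],[0,0,0],[0,0,0],[0,0,0],[0,0,0],[0,0,0],[0,0,0]], "grip": [0,0,0,0,0,0,0,0,0]}}

```text
time_s: 48.18
ee_pos: [0.5146, 0.1161, 0.3032]
tool_rot: [[0.225, 0.974, 0.002], [0.974, -0.225, -0.001], [-0.0, 0.002, -1.0]]
ft_force: [0.4, -0.0, -0.4]
finger_gap: -0.0003
grasp_force: 0.0
```

Run:
```python
from cad import *
incad("top","t12");caddy("top");incad("scene","s12")
p,W=cloud("top")
Q=W[128:165,258:296].reshape(-1,3);P=Q[(Q[:,2]>.17)&(Q[:,2]<.21)];print("cap z",np.median(P[:,2]),len(P),rect(P))
s=arm.sense();print(s["time_s"],s["ee_pos"],s["joint_vel"])
```

```text
top fins 101 (array([-49.6,  52.8]), array([50.3, 14.2]), 89.9) z 165.1 slope [ 9.7 -0.2]
top fins 96 (array([-103.7,   51.1]), array([49.3, 14.3]), 88.6) z 165.4 slope [3.8 0.3]
top fins 97 (array([-78.2, -60. ]), array([48.7, 14.2]), 89.6) z 165.4 slope [ 3.8 -0.3]
top lids 293 (array([-49.3,  53.2]), array([76. , 46.9]), 89.5) z 129.6 slope [ 0.3 -0.5]
top lids 292 (array([-78.2, -58.8]), array([46.1, 75.5]), 0.0) z 129.8 slope [ 0.6 -0.4]
top lids 301 (array([-103.7,   51. ]), array([45.9, 76.1]), 0.0) z 129.7 slope [ 0.4 -0. ]
top lip 458 [ -2.3  -0.  170.6] slope deg [-0.83  0.14] (array([-2.2, -0. ]), array([ 31. , 115.6]), 0.0)
top floor 734 [-88.1 -22.9 104.4] slope deg [0.32 0.18] (array([-78.4,  -0. ]), array([189.9, 106.6]), 90.0)
top fin 122 [-77.9   2.6 194.5] slope deg [ 0.39 -1.19] (array([-77.,   2.]), array([12.5, 68.3]), 90.0)
top walls 778 [-87.    9.9 132.7] slope deg [-0.64 -0.04] (array([-80.9,   1.6]), array([121.4, 209.4]), 0.1)
scene lids 137 (array([-47.8,  52.4]), array([88.7, 46.6]), 87.6) z 128.3 slope [0.4 0.3]
scene lids 136 (array([-101.9,   55.3]), array([82.3, 45.8]), 89.4) z 128.2 slope [-0.4 -0.4]
cap z 0.18961510212468394 211 (array([659.5,  10.5]), array([35. , 69.1]), 87.8)
48.375 [0.51499243 0.11513379 0.30288922] [-0.06395115 -0.10341405 -0.30159435  0.12338212 -0.09387176 -0.06236644
 -0.11055707]
```

View pics/t12.png

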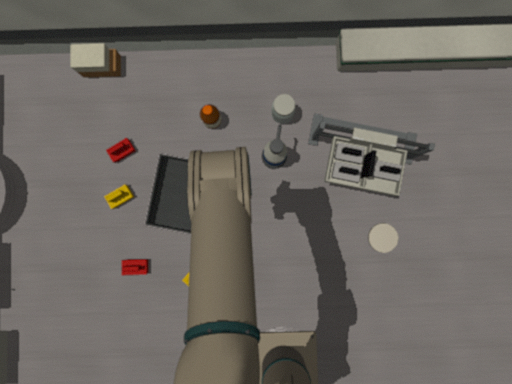

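The top view shows all three cases flat in the level hanging caddy at (367,165). The cap is back up, and the bottle, jar and dish stand where they were.

```bash
python3 -c "
from cell import arm
print(arm.hand_in())"
```

```text
the job is handed in; nothing more can be done
None
```

The job is done and handed in at about 48 s: the cap was pressed fully down and released before and after, the caddy hangs level on the rail, and all three cases lie flat in it with their fins up; hand-in returned no verdict.

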